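Clip the candy stand back together

TASK

Put the candy stand back together: gently press the white spring clip sideways into the groove of the upright pole until it snaps fully home, then lower the glass candy dish by its centre tube over the pole so that it rests level on the clip. Do not force the clip or knock the glass, let go of everything, and leave the other things on the table where they lie.

Things in the scene. Friction and masses are not known exactly. Their poses are not given: they have to be found in the camera images.
- stand: the candy stand, held firmly to the table by its heavy marble foot (150 mm across, 28 mm tall with its steel collar); it does not move. Origin: on the pole's axis at table height, z up. The clip snaps into a groove of its steel pole (see stand_pole)
- stand_pole (a point): point on the pole's axis 40 mm above the table, z up. Pole 20 mm diameter with one square turned groove, 9 mm wide, 15 mm diameter at its bottom. The pole is screwed in to a different depth each time: the groove's middle is 76 to 100 mm above the table and is not measured. The pole ends 36 mm above the groove's middle; its last 5 mm taper to 13 mm diameter
- clip_center (a point): white plastic spring clip, an open C lying flat, 7 mm thick, 32 g. Point: on the ring's axis, half-way up; on the pole's axis once seated. x points out of the open mouth (it is pushed on along +x), z up. The ring's back is a straight bar 34 mm wide (y) at x = -20 to -14 mm; from it two springy jaws, 33 mm over the outside, curve forward to x = 9 mm
- clip_mouth (a point): half-way between the clip's jaw tips, 6 mm ahead of clip_center, same axes. Tips: 3 mm radius, centres at y = +-8.75 mm, mouth 11.5 mm. The jaws spread over the groove's bottom but not over the full pole. On the full pole the tips touch with clip_center 15.6 mm from the axis and hardly give; in line with the groove they first touch at 11.8 mm, the push then peaks at about 6 to 12 N, drops at the snap, then a hard stop
- clip_tab (a point): middle of the clip's grip tab, half-way up, same axes as clip_center: a flat bar 14 mm wide (y), 7 mm thick, running back from x = -20 to -47 mm of the clip (this point: x = -33 mm). Hold the clip here: pinched jaws cannot spread. The 34 mm bar in front of it is a shoulder that fingers can push on
- dish_tube (a point): empty clear glass candy dish, 168 mm across the rim, 30 mm tall, about 0.35 kg; flat floor 6 mm thick, 140 mm across. From its middle rises a glass tube, open right through: 35 mm outside, 24 mm hole, top 42 mm above the underside. Point: on the tube's axis, 26 mm above the underside; z up. The floor is free around the tube out to 66 mm radius
- dish_bottom (a point): middle of the dish's flat underside (lower mouth of the tube's hole), z up; when the dish rests on the seated clip this point lies 3.5 mm above clip_center
- remote: grey plastic remote control with rubber buttons lying on the table, 175 x 46 x 18 mm; origin at the centre of its underside, x along its length; to be left alone
- coaster: round ceramic coaster, 95 mm across, 9 mm thick; origin at the centre of its underside; to be left alone
- puzzle_box: wooden puzzle box with a sliding panel, 120 x 85 x 63 mm; origin at the centre of its underside; to be left alone
- bell: chrome desk bell with a press button, 85 mm across, 59 mm tall; origin at the centre of its underside; to be left alone
- teacup: handleless clay teacup, 72 mm across, 78 mm tall; origin at the centre of its underside; to be left alone
- napkin_ring: closed wooden napkin ring, 39 mm across, 22 mm tall, hole 31 mm; origin at the centre of its underside; to be left alone
- tea_canister: copper tea canister with a brass cap, 78 mm across, 95 mm tall; origin at the centre of its underside; to be left alone
There are look-alikes about, which are no part of the job. Of the things that look like the stand, take the one that is nearest to the robot's base at the start.

How it is judged:
By the outcome, as a careful person would: the job done as asked, in the order asked, and still so for the second after the job is handed in, with the robot touching nothing.
It also fails if it takes over 72 s, if anything falls off the work surface, if the arm or the gripper's body presses on something with over 40 N, if the wrist force passes 120 N, or if a joint passes its speed limit or range.

ROBOT

A 7-joint arm with a two-finger parallel gripper is mounted at the origin on the work surface. World frame = base frame: x ahead of the robot, y to its left, z up, the work surface at z = 0. Lengths are in m, angles in rad, forces in N, time in s.
With the tool pointing down it reaches from about 0.425 to 0.925 m from the base axis. Payload 6.8 kg.
Tool frame: the origin (TCP) lies between the finger pads; the fingertips stand 11 mm ahead of it and the grasp point (between the pads) lies 8 mm behind it; z points along the fingers, y is the line along which they close (so a half turn about z gives the same grasp; the last joint's range is limited). The gripper opens to 85 mm and grips with 20 to 120 N. Pads are 22 mm wide; open, the fingers measure 114 mm over their backs; the gripper's body (76 mm by 85 mm) begins 54 mm behind the grasp point. The pads swing forward as they close: fully open they stand 13 mm farther back than shut.
Start: joints at [1.018, 0.477, 0.022, 1.555, -0.011, 1.109, -0.083], TCP at [0.29, -0.609, 0.222] pointing down, gripper open.
Joint ranges: [-2.96, 2.96], [-0.34, 2.1], [-1.41, 1.46], [0.24, 2.44], [-1.37, 4.51], [0.17, 1.92], [-2.96, 2.96]. Speed limits (rad/s): [2.39, 2.39, 3.14, 3.14, 3.14, 3.14, 3.14].

INTERFACE

Orientations are given as a rotation vector (axis times angle).
In Python, from bench import r gives the robot as it stands.
- The arm moves only by the tool send_rows, never from a script. Its argument "deltas" is a list of rows, each an object of numbers: "dx", "dy", "dz": the shift along the world's x, y, z in mm; "rx", "ry", "rz": the turn, a rotation vector about the world's x, y, z in degrees. A call has 1 to 5 rows; each row is the pose to reach, as a shift and turn from the pose commanded when the call began; what a row does not reach only later rows make up. A row lasts 1/12 s, in which the tool goes at most 41.7 mm and 7.16 degrees, less where a joint would pass 70% of its speed; a pose out of reach is approached as far as the arm can. A call with a gripper value outside its range is refused whole. "jaw" is the finger opening in mm, from 0 to 85.4, set as the call begins (left out, the last holds). The fingers move at their own pace and stop on an object; "newtons" is the grip in N (left out, the last holds). Time passes only in rows, so rows that repeat a pose let the fingers close. It gives the time, the measured TCP pose, the force, the opening and the grip force at its end, in the units of the state.
- r.get_obs(): the state, without advancing time (a new reading comes with each control period).
- r.grab_frame(name): name is "scene" or "top" or "wrist"; returns a dict with "frame" (400x640x3 uint8, blue, green, red), "z_map" (400x640 float32, m along the optical axis (not along the pixel's ray), 0 where there is no reading), "vertical_fov" (degrees; the focal length in pixels is half the picture's height over the tangent of half this angle, whatever the lens; pixels are square), "cx", "cy" (the principal point, pixels), "xyz" and "orientation" of the camera in the world. Camera axes: x right, y down, z forward; pixel columns grow to the right and rows downward; lengths in m; the calibration is good to about 2 mm. A picture is of the moment at which its call begins.
- r.hand_in(): hands the job in; it is judged then, once.
The state is a dict: "clock": time; "joints": joint angles; "qvel": joint speeds; "tau": joint torques, N m; "tcp_pos": TCP position; "orientation": TCP orientation; "contact_force": force on the tool from outside, world axes, zero at the start; "moment": the same for the moment, N m; "grip_width": finger opening in m; "gripper_force": force on a finger pad.
Only numpy, scipy, OpenCV 4.12 (cv2) and the standard library are available. Lean on these libraries where they do the work, as an engineer would, in place of code of your own. Each camera call takes 0.05 s, during which the arm holds its last target. There are 200 camera calls.

## Working session

There is one attempt and no reset: what is moved stays moved. The work goes in short steps, Python scripts to look and compute and a tool call to move; the robot and the scene stay as the last step left them, time stands still between calls to the robot, and variables do not carry over. Pictures are saved under pics/ and viewed, at most 10 in all, crops included, and the job is handed in when it is done.

Besides the shell and the picture viewer there is one more tool, called after "Call:" by a JSON object that holds its "method" and its "body", one argument or row to a line. send_rows: Moves the arm, as the interface text tells. Its arguments: {"type":"object","properties":{"deltas":{"type":"array","items":{"type":"object","properties":{"dx":{"type":"number"},"dy":{"type":"number"},"dz":{"type":"number"},"rx":{"type":"number"},"ry":{"type":"number"},"rz":{"type":"number"}}}},"jaw":{"type":"number"},"newtons":{"type":"number"}},"required":["deltas"]}

```bash
ls; mkdir -p pics
cat > h.py <<'E'
import numpy as np, cv2, pickle
from scipy.spatial.transform import Rotation as R
from bench import r
def grab(n,save):
    f=r.grab_frame(n); pickle.dump(f,open(f'pics/{save}.pkl','wb')); cv2.imwrite(f'pics/{save}.png',f['frame']); return f
def load(s): return pickle.load(open(f'pics/{s}.pkl','rb'))
def cam(f):
    F=200/np.tan(np.radians(f['vertical_fov'])/2)
    o=np.array(f['orientation']); 
    M=R.from_rotvec(o).as_matrix() if o.size==3 else o.reshape(3,3)
    return F,M,np.array(f['xyz'])
def px2w(f,u,v,d=None,z=None):
    F,M,p=cam(f); ray=M@np.array([(u-f['cx'])/F,(v-f['cy'])/F,1])
    if z is not None: d=(z-p[2])/ray[2]
    if d is None: d=f['z_map'][int(round(v)),int(round(u))]
    return p+ray*d
def w2px(f,P):
    F,M,p=cam(f); c=(np.atleast_2d(P)-p)@M; return np.c_[f['cx']+F*c[:,0]/c[:,2],f['cy']+F*c[:,1]/c[:,2]]
def cloud(f):
    F,M,p=cam(f); v,u=np.mgrid[:400,:640]; d=f['z_map']
    c=np.stack([(u-f['cx'])/F*d,(v-f['cy'])/F*d,d],-1); w=c@M.T+p; w[d==0]=np.nan; return w
E
python3 - <<'E'
from h import *
for n in ['scene','top','wrist']:
    f=grab(n,n+'0'); print(n,f['vertical_fov'],f['cx'],f['cy'],f['xyz'],f['orientation'])
a=load('top0')['frame'];b=load('scene0')['frame']
print(r.get_obs())
E
```

```text
pics
scene 56.39821817752858 322.2661095554305 202.22393000614238 [0.82525711 0.49431018 0.72343888] [-0.69977304 -2.69603442  0.9744351 ]
top 56.876160780916244 316.60547915502667 201.5424115708783 [0.42767724 0.0345126  0.99542336] [-2.17705115  2.13632227 -0.14019956]
wrist 67.31810858852668 319.2265829141002 197.21589447604742 [ 0.36100338 -0.57467862  0.37304804] [ 2.42763586 -1.53082248 -0.24104343]
{'clock': 0.15, 'joints': array([ 1.01787581,  0.47762605,  0.02238398,  1.5561848 , -0.01154367,
        1.10929635, -0.08310686]), 'qvel': array([ 0.00012054, -0.00187899,  0.00014285, -0.00283901, -0.00277304,
        0.00184466, -0.0014435 ]), 'tau': array([ 1.85981989e-03, -5.96929657e+01,  1.60974540e+00, -2.81493241e+01,
        1.27217654e-02,  6.45341061e-03, -1.37955601e-05]), 'tcp_pos': array([ 0.2902413 , -0.60891323,  0.22125586]), 'orientation': array([-3.06292421e+00, -6.92618664e-01,  5.94208035e-04]), 'contact_force': array([-0.59547341,  0.50056289,  0.70292727]), 'moment': array([ 0.02775102, -0.0173182 ,  0.04144369]), 'gripper_force': 0.0, 'grip_width': 0.08522004610406535}
```

View pics/top0.png

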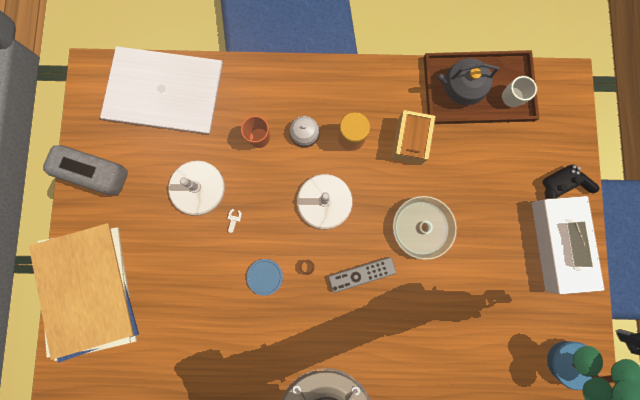

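View pics/scene0.png

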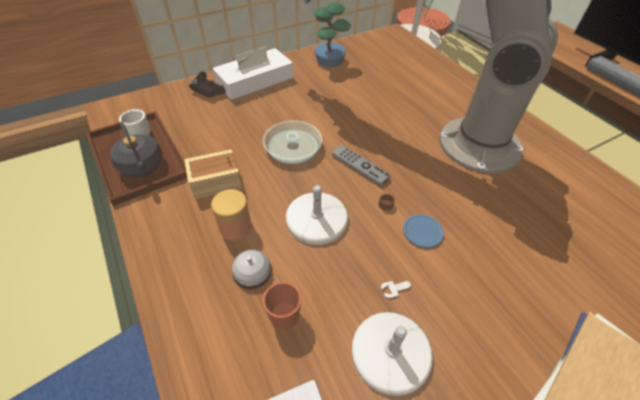

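The top view shows two stand candidates: (197,188) and (325,201). It also shows the white clip at (234,220), the dish at (425,228) and the napkin ring at (306,267). I'll compare the stands' distances from the base and crop them enlarged.

Run:
```python
from h import *
t=load('top0');s=load('scene0')
for n,f,pts in [('top',t,dict(A=(197,188),B=(325,201),clip=(234,220),dish=(425,228),cup=(255,130),bell=(304,130),can=(355,127),box=(415,135),ring=(306,267),coast=(264,277),rem=(362,274))),
  ('scene',s,dict(A=(392,352),B=(317,218),dish=(293,143)))]:
    for k,p in pts.items(): 
        q=px2w(f,*p); print(n,k,q.round(3),'on z=.02:',px2w(f,*p,z=.02).round(3), np.hypot(*px2w(f,*p,z=.02)[:2]).round(3))
c=lambda f,x,y,w,h,k: cv2.resize(f['frame'][y:y+h,x:x+w],None,fx=k,fy=k,interpolation=cv2.INTER_CUBIC)
a=c(t,160,150,200,100,4); b=c(s,270,165,200,100,4); d=c(s,310,270,200,100,4)[:,:]
im=np.vstack([a[:, :],]) 
m=np.vstack([cv2.resize(a,(800,300)) if 0 else a[40:340,:], np.hstack([c(s,280,175,80,60,5),c(s,350,270,80,60,5)])])
print(m.shape); cv2.imwrite('pics/crop1.png',m)
# clip and rest in top cloud
```

```text
top A [0.582 0.351 0.027] on z=.02: [0.583 0.353 0.02 ] 0.682
top B [0.546 0.013 0.087] on z=.02: [0.554 0.011 0.02 ] 0.555
top clip [0.5   0.254 0.005] on z=.02: [0.499 0.251 0.02 ] 0.559
top dish [ 0.489 -0.26  -0.001] on z=.02: [ 0.488 -0.254  0.02 ] 0.55
top cup [0.751 0.208 0.004] on z=.02: [0.746 0.205 0.02 ] 0.774
top bell [0.741 0.07  0.044] on z=.02: [0.749 0.071 0.02 ] 0.752
top can [ 0.734 -0.06   0.097] on z=.02: [ 0.76  -0.068  0.02 ] 0.763
top box [ 0.728 -0.221  0.059] on z=.02: [ 0.741 -0.232  0.02 ] 0.776
top ring [0.379 0.058 0.   ] on z=.02: [0.38  0.058 0.02 ] 0.385
top coast [0.352 0.168 0.006] on z=.02: [0.353 0.166 0.02 ] 0.39
top rem [ 0.365 -0.089  0.018] on z=.02: [ 0.365 -0.088  0.02 ] 0.376
scene A [0.592 0.365 0.03 ] on z=.02: [0.588 0.363 0.02 ] 0.691
scene B [0.561 0.027 0.025] on z=.02: [0.559 0.023 0.02 ] 0.559
scene dish [ 0.493 -0.235  0.029] on z=.02: [ 0.489 -0.244  0.02 ] 0.546
(600, 800, 3)
```

View pics/crop1.png

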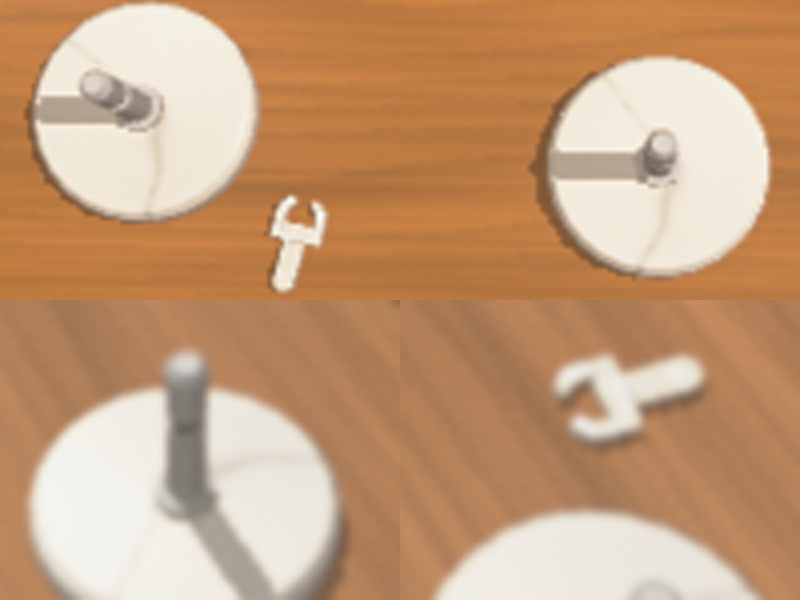

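B (325,201) in top, (317,218) in scene, is 0.556 m from the base. A (197,188) is 0.685 m. So B is the stand, and the crop shows its groove as a dark band about 35% of the way down the pole. The clip lies at crop (295,240), mouth pointing up in the picture (away from the robot). I'll move now and measure with the wrist camera on the way.

Call:
{"method": "send_rows", "body": {
  "deltas": [
    {"dx": 20,"dy": 34,"dz": 6,"rz": 7},
    {"dx": 40,"dy": 68,"dz": 12,"rz": 14},
    {"dx": 60,"dy": 102,"dz": 18,"rz": 21},
    {"dx": 80,"dy": 136,"dz": 24,"rz": 28},
    {"dx": 100,"dy": 170,"dz": 30,"rz": 35}
  ]
}}

```text
$.deltas[0]: bad value
```

Call:
{"method": "send_rows", "body": {
  "deltas": [
    {"dx": 20,"dy": 34,"dz": 6,"rz": 7},
    {"dx": 40,"dy": 68,"dz": 12,"rz": 14},
    {"dx": 60,"dy": 102,"dz": 18,"rz": 21},
    {"dx": 80,"dy": 136,"dz": 24,"rz": 28},
    {"dx": 100,"dy": 170,"dz": 30,"rz": 35}
  ]
}}

```text
$.deltas[0]: bad value
```

Run:
```python
from h import *
f=grab('wrist','wd1'); o=r.get_obs(); print(o['clock'],o['tcp_pos'],o['joints'].round(2))
F,M,p=cam(f); print(p,'fwd',M[:,2].round(3),'tool y',R.from_rotvec(o['orientation']).as_matrix().round(2).tolist())
```

```text
0.2 [ 0.29029642 -0.60899276  0.2213997 ] [ 1.02  0.48  0.02  1.56 -0.01  1.11 -0.08]
[ 0.3610255  -0.57472468  0.373178  ] fwd [-0.276 -0.131 -0.952] tool y [[0.9, 0.43, -0.0], [0.43, -0.9, 0.0], [-0.0, -0.0, -1.0]]
```

Call:
{"method": "send_rows", "body": {
  "deltas": [
    {"dx": 20,"dy": 34,"dz": 6,"rx": 0,"ry": 0,"rz": 7},
    {"dx": 40,"dy": 68,"dz": 12,"rx": 0,"ry": 0,"rz": 14},
    {"dx": 60,"dy": 102,"dz": 18,"rx": 0,"ry": 0,"rz": 21},
    {"dx": 80,"dy": 136,"dz": 24,"rx": 0,"ry": 0,"rz": 28},
    {"dx": 100,"dy": 170,"dz": 30,"rx": 0,"ry": 0,"rz": 35}
  ]
}}

```text
clock: 0.62
tcp_pos: [0.391, -0.4375, 0.2522]
orientation: [-2.709, -1.59, 0.0]
contact_force: [1.2, -0.0, -0.3]
grip_width: 0.0854
gripper_force: 0.0
```

All six keys are needed. Continuing.

Call:
{"method": "send_rows", "body": {
  "deltas": [
    {"dx": 20,"dy": 34,"dz": 6,"rx": 0,"ry": 0,"rz": 7},
    {"dx": 40,"dy": 68,"dz": 12,"rx": 0,"ry": 0,"rz": 14},
    {"dx": 60,"dy": 102,"dz": 18,"rx": 0,"ry": 0,"rz": 21},
    {"dx": 80,"dy": 136,"dz": 24,"rx": 0,"ry": 0,"rz": 28},
    {"dx": 100,"dy": 170,"dz": 30,"rx": 0,"ry": 0,"rz": 35}
  ]
}}

```text
clock: 1.03
tcp_pos: [0.4909, -0.2676, 0.2824]
orientation: [2.106, 2.331, -0.0]
contact_force: [0.8, -0.6, 0.3]
grip_width: 0.0856
gripper_force: 0.0
```

Run:
```python
from h import *
f=grab('wrist','wd1'); o=r.get_obs(); print(o['clock'],o['tcp_pos'],o['joints'].round(2))
F,M,p=cam(f); print(p,'fwd',M[:,2].round(3))
```

```text
1.0833 [ 0.49649542 -0.25837011  0.28403202] [ 0.68  0.26 -0.38  1.74  0.1   1.16  0.4 ]
[ 0.48327472 -0.18912347  0.43430613] fwd [ 0.031 -0.304 -0.952]
```

Call:
{"method": "send_rows", "body": {
  "deltas": [
    {"dx": -6,"dy": 40,"dz": 0,"rx": 0,"ry": 0,"rz": 7},
    {"dx": -12,"dy": 80,"dz": 0,"rx": 0,"ry": 0,"rz": 14},
    {"dx": -18,"dy": 120,"dz": 0,"rx": 0,"ry": 0,"rz": 21},
    {"dx": -24,"dy": 160,"dz": 0,"rx": 0,"ry": 0,"rz": 28},
    {"dx": -30,"dy": 200,"dz": 0,"rx": 0,"ry": 0,"rz": 35}
  ]
}}

```text
clock: 1.5
tcp_pos: [0.4597, -0.0678, 0.282]
orientation: [1.308, 2.856, -0.0]
contact_force: [1.4, 0.4, 0.1]
grip_width: 0.0853
gripper_force: 0.0
```

Run:
```python
from h import *
f=grab('wrist','wd2'); o=r.get_obs(); print(o['clock'],o['tcp_pos'],o['joints'].round(2))
F,M,p=cam(f); print(p,'fwd',M[:,2].round(3))
```

```text
1.55 [ 0.45877056 -0.05882242  0.28236015] [ 0.55  0.11 -0.59  1.93  0.06  1.12  0.66]
[ 0.40899056 -0.0078958   0.43386025] fwd [ 0.199 -0.231 -0.952]
```

Call:
{"method": "send_rows", "body": {
  "deltas": [
    {"dx": -6,"dy": 40,"dz": 0,"rx": 0,"ry": 0,"rz": 7},
    {"dx": -12,"dy": 80,"dz": 0,"rx": 0,"ry": 0,"rz": 14},
    {"dx": -18,"dy": 120,"dz": 0,"rx": 0,"ry": 0,"rz": 21},
    {"dx": -24,"dy": 160,"dz": 0,"rx": 0,"ry": 0,"rz": 28},
    {"dx": -30,"dy": 200,"dz": 0,"rx": 0,"ry": 0,"rz": 35}
  ]
}}

```text
clock: 1.97
tcp_pos: [0.4299, 0.1319, 0.2822]
orientation: [0.39, 3.116, -0.0]
contact_force: [1.0, 0.1, 0.0]
grip_width: 0.0854
gripper_force: 0.0
```

Run:
```python
from h import *
f=grab('wrist','wc1'); o=r.get_obs(); print(o['clock'],o['tcp_pos'],o['joints'].round(2))
F,M,p=cam(f); print(p,'fwd',M[:,2].round(3))
m=np.vstack([np.hstack([load('wd1')['frame'],load('wd2')['frame']]),np.hstack([load('wc1')['frame'],load('wd1')['frame']*0])])
cv2.imwrite('pics/m1.png',cv2.resize(m,(800,500),interpolation=cv2.INTER_AREA))
```

```text
2.0167 [0.42816017 0.14073676 0.28298898] [ 0.32  0.11 -0.82  1.95  0.08  1.12  0.81]
[0.35451079 0.15200399 0.43406898] fwd [ 0.296 -0.076 -0.952]
```

View pics/m1.png

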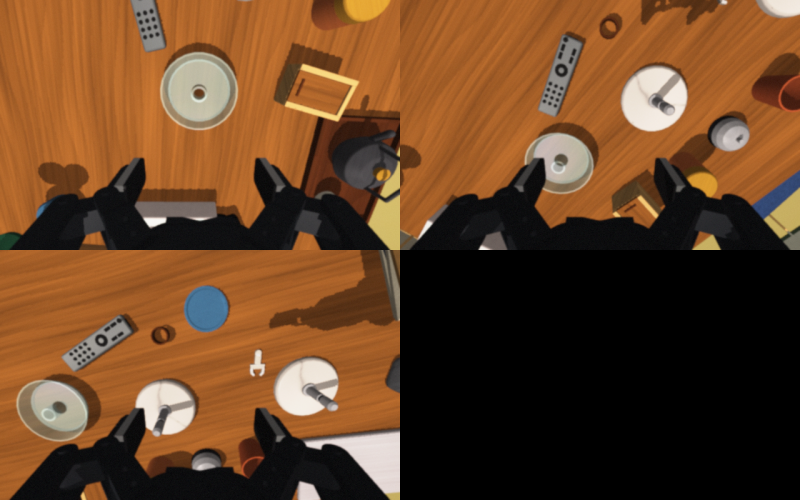

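Top-left shows the dish at about (198,92) montage. The others show stand B at (655,97)/(165,405), stand A at (307,385), and the clip at (258,362) with its mouth pointing down in the picture (+x). Now I'll measure the clip from this wrist view and from the top view.

```bash
cat >> h.py <<'E'
def blob(f,c,rad=45,thr=150,sat=70,zr=None):
    hsv=cv2.cvtColor(f['frame'],cv2.COLOR_BGR2HSV); m=((hsv[...,2]>thr)&(hsv[...,1]<sat)).astype(np.uint8)
    n,l,st,ce=cv2.connectedComponentsWithStats(m); d=np.hypot(*(ce-c).T); d[0]=1e9; d[st[:,4]<15]=1e9; i=d.argmin(); return l==i,st[i],ce[i]
def clip(f,c,z=.007):
    m,st,ce=blob(f,c); v,u=np.nonzero(m)
    P=np.array([px2w(f,a,b,z=z)[:2] for a,b in zip(u,v)]); mu=P.mean(0); 
    w,V=np.linalg.eigh(np.cov(P.T)); ax=V[:,1]; ax*=np.sign(ax[0])
    t=(P-mu)@ax; s=(P-mu)@np.array([-ax[1],ax[0]])
    print('blob',st,'len',np.ptp(t),'tail',t.min(),'heading',np.degrees(np.arctan2(ax[1],ax[0])))
    # clip model raster fit: extents -47..9
    import scipy.optimize as so
    g=np.mgrid[-60:20:1.0,-25:25:1.0]*1e-3; X,Y=g
    rr=np.hypot(X,Y); 
    mod=((X>-.047)&(X<-.02)&(abs(Y)<.007))|((X>-.02)&(X<-.014)&(abs(Y)<.017))|((X>-.014)&(X<.009)&(abs(Y)<.0165)&((rr>.0085))&~((X>0)&(abs(Y)<.00575)))
    md=cv2.GaussianBlur(mod.astype(np.float32),(0,0),1.5)
    M=cv2.GaussianBlur(m.astype(np.float32),(0,0),.7)
    G=np.stack([X.ravel(),Y.ravel()],1)
    def cost(q):
        c,s_=np.cos(q[2]),np.sin(q[2]); W=np.c_[q[0]+c*G[:,0]-s_*G[:,1],q[1]+s_*G[:,0]+c*G[:,1],np.full(len(G),z)]
        p=w2px(f,W).astype(np.float32); return float(((cv2.remap(M,p[:,:1],p[:,1:],cv2.INTER_LINEAR).ravel()-md.ravel())**2).sum())
    th=np.arctan2(ax[1],ax[0]); q0=np.r_[mu+ax*(.047+t.min()),th]
    best=min((so.minimize(cost,q0+np.array([dx,dy,0]),method='Nelder-Mead',options=dict(initial_simplex=q0+np.array([[dx,dy,0],[dx+.006,dy,0],[dx,dy+.006,0],[dx,dy,.15]]),xatol=1e-5)) for dx in(-.005,0,.005) for dy in (-.004,.004)),key=lambda o:o.fun)
    print('center',best.x[:2].round(4),'heading',np.degrees(best.x[2]).round(2),'cost',best.fun); return best.x
E
python3 - <<'E'
from h import *
clip(load('top0'),(234,220)); clip(load('wc1'),(413,180))
f=load('wc1'); m,_,_=blob(f,(413,180)); W=cloud(f)[m]; print('depth z pct',np.nanpercentile(W[:,2],[10,50,90]))
# stereo: clip blob centre from scene+top
s=load('scene0'); 
for ff,c in((s,(396,288)),(load('top0'),(234,220)),(f,(413,180))):
    print(blob(ff,c)[2], cam(ff)[2], px2w(ff,*blob(ff,c)[2],z=.007))
E
```

```text
blob [228 209  14  24 147] len 0.061603193064800596 tail -0.03268736240369339 heading -11.306466150209415
center [0.5178 0.2521] heading -12.41 cost 74.11044311523438
blob [400 160  24  42 521] len 0.061900919791343025 tail -0.032383880458604464 heading -12.13487672878173
center [0.5154 0.2515] heading -12.22 cost 86.79720306396484
depth z pct [0.004731   0.00692079 0.00794877]
[394.4893617  287.95035461] [0.82525711 0.49431018 0.72343888] [0.50043084 0.25562806 0.007     ]
[232.97959184 220.06802721] [0.42767724 0.0345126  0.99542336] [0.49991897 0.2562569  0.007     ]
[411.68522073 181.62955854] [0.35451079 0.15200399 0.43406898] [0.49711962 0.25543796 0.007     ]
```

Call:
{"method": "send_rows", "body": {
  "deltas": [
    {"dx": 20,"dy": 16,"dz": -10,"rx": 0,"ry": 0,"rz": -3},
    {"dx": 40,"dy": 32,"dz": -20,"rx": 0,"ry": 0,"rz": -6},
    {"dx": 60,"dy": 48,"dz": -30,"rx": 0,"ry": 0,"rz": -9},
    {"dx": 80,"dy": 64,"dz": -40,"rx": 0,"ry": 0,"rz": -12},
    {"dx": 90,"dy": 75,"dz": -50,"rx": 0,"ry": 0,"rz": -15}
  ]
}}

```text
clock: 2.43
tcp_pos: [0.5227, 0.2062, 0.231]
orientation: [-0.808, -3.036, -0.001]
contact_force: [0.2, 0.1, 0.3]
grip_width: 0.0857
gripper_force: 0.0
```

Call:
{"method": "send_rows", "body": {
  "deltas": [
    {"dx": 0,"dy": 0,"dz": 0,"rx": 0,"ry": 0,"rz": 0},
    {"dx": 0,"dy": 0,"dz": 0,"rx": 0,"ry": 0,"rz": 0}
  ]
}}

```text
clock: 2.6
tcp_pos: [0.5201, 0.2054, 0.2311]
orientation: [-0.799, -3.036, 0.001]
contact_force: [-1.0, -1.2, 0.8]
grip_width: 0.0853
gripper_force: 0.0
```

Run:
```python
from h import *
f=grab('wrist','wc2'); o=r.get_obs(); print(o['clock'],o['tcp_pos'],o['joints'].round(2))
T=R.from_rotvec(o['orientation']).as_matrix(); print('tooly deg',np.degrees(np.arctan2(T[1,1],T[0,1])))
c=w2px(f,[.493,.253,.007])[0]; print(c,px2w(f,*c)); clip(f,c); m,_,_=blob(f,c); W=cloud(f)[m]; print('depth z pct',np.nanpercentile(W[:,2],[10,50,90]))
cv2.imwrite('pics/wc2c.png',cv2.resize(f['frame'],(800,500)))
```

```text
2.65 [0.52006856 0.20499726 0.23177441] [ 0.1   0.37 -0.74  1.79  0.28  1.1   0.32]
tooly deg 60.519856364801484
[341.9370465  128.26456087] [0.49299949 0.25299989 0.00700476]
blob [334 104  30  52 739] len 0.061888231974387364 tail -0.03269508549413435 heading -11.702041048330658
center [0.5162 0.252 ] heading -12.28 cost 86.56771850585938
depth z pct [0.00583417 0.00701946 0.00807913]
```

View pics/wc2c.png

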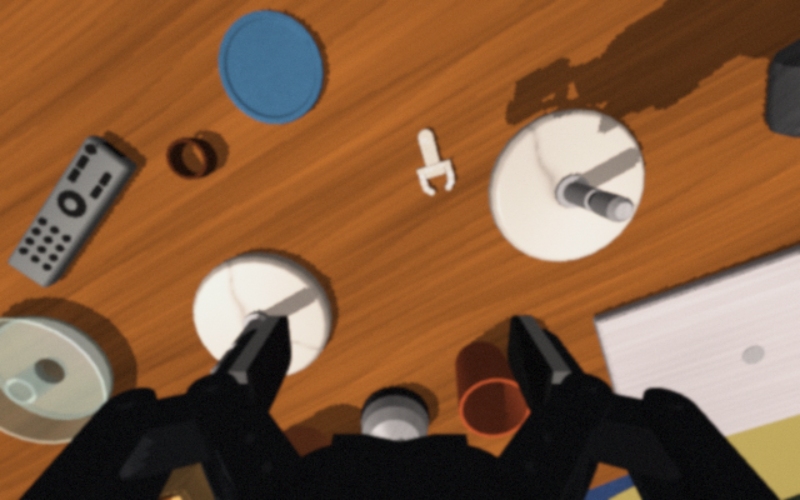

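The picture shows the clip at (435,160), tab end at (427,132), mouth at (437,190), clear of both stands. The blob is 62 mm long against 56 mm nominal, so I'll check the width profile before trusting the fitted centre.

Run:
```python
from h import *
f=load('wc2'); c0=np.array([.5162,.252]);th=np.radians(-12.2); e=np.array([np.cos(th),np.sin(th)]);n=np.array([-e[1],e[0]])
hsv=cv2.cvtColor(f['frame'],cv2.COLOR_BGR2HSV).astype(np.float32); S=hsv[...,1]
for x in range(-58,16,2):
    ys=np.arange(-24,25,1.5); P=c0+e*x/1000+n*ys[:,None]/1000
    p=w2px(f,np.c_[P,np.full(len(P),.007)]).astype(np.float32); s=cv2.remap(S,p[:,:1],p[:,1:],cv2.INTER_LINEAR).ravel()
    print('%4d'%x,''.join('#' if v<70 else ('+' if v<110 else '.') for v in s))
```

```text
-58 .................................
 -56 .................................
 -54 .................................
 -52 ..............+++++..............
 -50 .............#######+............
 -48 ............#########............
 -46 ...........+#########+...........
 -44 ...........+#########+...........
 -42 ...........+#########+...........
 -40 ...........+#########+...........
 -38 ...........+#########+...........
 -36 ...........+#########+...........
 -34 ...........+#########+...........
 -32 ...........+#########+...........
 -30 ...........+#########+...........
 -28 ...........+#########+...........
 -26 ...........+#########+...........
 -24 ...........+#########+...........
 -22 ...........+#########+...........
 -20 ...........+#########+...........
 -18 .....++##################+++.....
 -16 .....#######################.....
 -14 .....#######################.....
 -12 .....######################+.....
 -10 .....######################+.....
  -8 .....+######################.....
  -6 .....######++++++++++++#####.....
  -4 .....#####.............#####.....
  -2 .....#####.............#####.....
   0 .....+####+...........+#####.....
   2 .....+####+...........#####+.....
   4 .....+######.........######+.....
   6 ......+#####+.......######+......
   8 .......+#####.......#####+.......
  10 ........+##++.......+###.........
  12 .................................
  14 .................................
```

Call:
{"method": "send_rows", "body": {
  "deltas": [
    {"dx": -15,"dy": 10,"dz": -20,"rx": 0,"ry": 0,"rz": 6},
    {"dx": -24,"dy": 24,"dz": -40,"rx": 0,"ry": 0,"rz": 12},
    {"dx": -36,"dy": 36,"dz": -60,"rx": 0,"ry": 0,"rz": 17},
    {"dx": -36,"dy": 50,"dz": -80,"rx": 0,"ry": 0,"rz": 17},
    {"dx": -36,"dy": 54,"dz": -100,"rx": 0,"ry": 0,"rz": 17}
  ],
  "jaw": 40
}}

```text
clock: 3.07
tcp_pos: [0.4838, 0.2607, 0.1326]
orientation: [0.338, 3.121, 0.002]
contact_force: [-0.0, -0.1, -0.3]
grip_width: 0.0397
gripper_force: 0.0
```

Shoulder and jaw tips both sit about 1.8 mm farther forward than the fit, because the tab's end is rounded. So clip_center ≈ (0.5185, 0.2515), heading -12.2°, and the grasp at x = -33 mm is (0.486, 0.2585). Descending.

Call:
{"method": "send_rows", "body": {
  "deltas": [
    {"dx": 1,"dy": -1,"dz": -30,"rx": 0,"ry": 0,"rz": 0},
    {"dx": 2,"dy": -2,"dz": -60,"rx": 0,"ry": 0,"rz": 0},
    {"dx": 2,"dy": -2,"dz": -85,"rx": 0,"ry": 0,"rz": 0},
    {"dx": 2,"dy": -2,"dz": -95,"rx": 0,"ry": 0,"rz": 0},
    {"dx": 2,"dy": -2,"dz": -95,"rx": 0,"ry": 0,"rz": 0}
  ]
}}

```text
clock: 3.48
tcp_pos: [0.4854, 0.2557, 0.0358]
orientation: [-0.343, -3.12, 0.004]
contact_force: [-0.2, -1.0, -0.6]
grip_width: 0.0401
gripper_force: 0.0
```

Run:
```python
from h import *
f=grab('wrist','wc3'); o=r.get_obs(); print(o['clock'],o['tcp_pos'],o['orientation'],o['contact_force'])
T=R.from_rotvec(o['orientation']).as_matrix(); print('tooly deg',np.degrees(np.arctan2(T[1,1],T[0,1])))
print(w2px(f,[[.5185,.2515,.007],[.486,.2585,.007],o['tcp_pos']]))
cv2.imwrite('pics/wc3c.png',f['frame'])
```

```text
3.5333 [0.48632554 0.25684095 0.0373675 ] [-3.42915431e-01 -3.12239455e+00  1.29723493e-03] [ 0.01895441 -0.78288704  0.06229767]
tooly deg 77.46528163578567
[[322.63246238 271.53950193]
 [322.49243831 226.75988658]
 [320.07886835 249.49722777]]
```

View pics/wc3c.png

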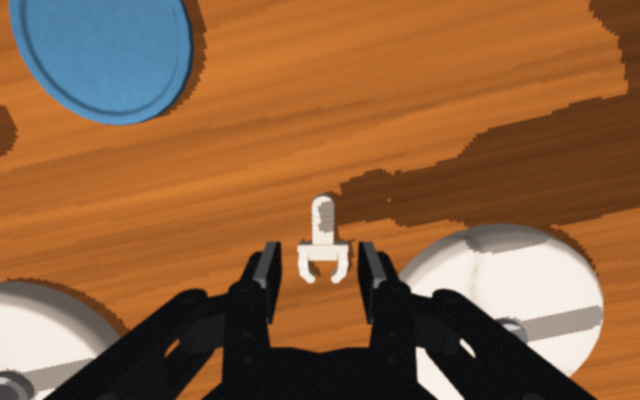

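The clip is straight between the fingers: tab (323,210), shoulder row 245, as predicted. I'll descend and grip.

Call:
{"method": "send_rows", "body": {
  "deltas": [
    {"dx": 0,"dy": 1.5,"dz": -12,"rx": 0,"ry": 0,"rz": 0},
    {"dx": 0,"dy": 1.5,"dz": -20,"rx": 0,"ry": 0,"rz": 0},
    {"dx": 0,"dy": 1.5,"dz": -24,"rx": 0,"ry": 0,"rz": 0},
    {"dx": 0,"dy": 1.5,"dz": -24,"rx": 0,"ry": 0,"rz": 0},
    {"dx": 0,"dy": 1.5,"dz": -24,"rx": 0,"ry": 0,"rz": 0}
  ]
}}

```text
clock: 3.95
tcp_pos: [0.4865, 0.2592, 0.0131]
orientation: [0.342, 3.123, 0.0]
contact_force: [-0.3, -0.2, 0.2]
grip_width: 0.0398
gripper_force: 0.0
```

Call:
{"method": "send_rows", "body": {
  "deltas": [
    {"dx": 0,"dy": 0,"dz": 0,"rx": 0,"ry": 0,"rz": 0},
    {"dx": 0,"dy": 0,"dz": 0,"rx": 0,"ry": 0,"rz": 0},
    {"dx": 0,"dy": 0,"dz": 0,"rx": 0,"ry": 0,"rz": 0},
    {"dx": 0,"dy": 0,"dz": 0,"rx": 0,"ry": 0,"rz": 0},
    {"dx": 0,"dy": 0,"dz": 0,"rx": 0,"ry": 0,"rz": 0}
  ],
  "jaw": 8,
  "newtons": 50
}}

```text
clock: 4.37
tcp_pos: [0.4865, 0.2592, 0.0132]
orientation: [0.343, 3.123, 0.0]
contact_force: [-0.3, -0.1, 0.3]
grip_width: 0.008
gripper_force: 0.0
```

The jaw closed to 8 mm with no force, so the grasp missed. I'll look.

Run:
```python
from h import *
f=grab('wrist','wc4'); s=grab('scene','sc4')
a=cv2.resize(f['frame'][150:350,220:420],(500,500)); b=cv2.resize(s['frame'][230:330,340:400+0],(300,500)); cv2.imwrite('pics/wc4c.png',np.hstack([a,b]))
print(r.get_obs()['tcp_pos'])
```

```text
[0.48647278 0.25915656 0.01306799]
```

View pics/wc4c.png

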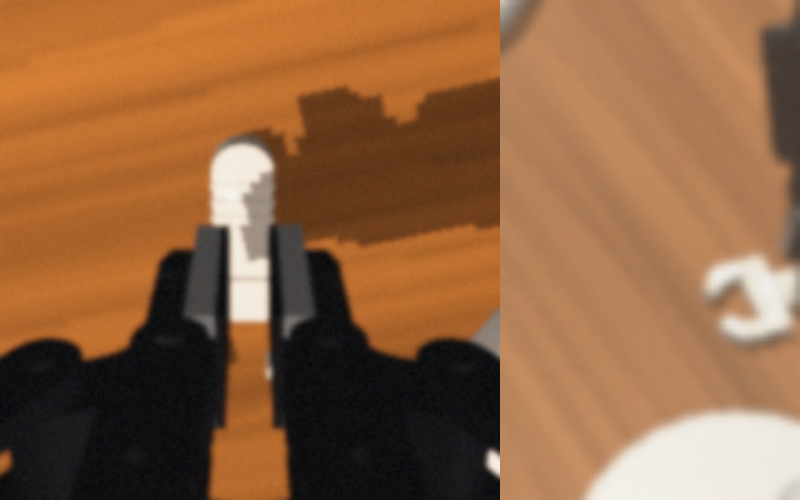

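Run:
```python
from h import *
f=load('wc4'); W=cloud(f)
for (u,v) in [(200,270),(190,300),(210,240),(295,270),(240,180),(250,270),(250,300),(205,330),(300,330),(222,350)]:
    U,V=220+u*.4,150+v*.4; print((u,v),W[int(V),int(U)].round(4))
# dense: row v=245/255/265 columns
for v in (245,255,265,275):
    print(v,[(u,*(W[v,u]*1000).round(0)[[1,2]]) for u in range(290,352,4)])
```

```text
(200, 270) [0.4745 0.2538 0.0445]
(190, 300) [0.474  0.2529 0.055 ]
(210, 240) [0.4745 0.2551 0.0331]
(295, 270) [0.4781 0.2705 0.0446]
(240, 180) [0.4739 0.2609 0.0072]
(250, 270) [0.4966 0.2582 0.0074]
(250, 300) [0.5044 0.2565 0.0076]
(205, 330) [0.4736 0.2561 0.0654]
(300, 330) [0.477  0.2703 0.0649]
(222, 350) [0.4813 0.2565 0.0599]
245 [(290, np.float64(241.0), np.float64(-0.0)), (294, np.float64(244.0), np.float64(1.0)), (298, np.float64(252.0), np.float64(32.0)), (302, np.float64(254.0), np.float64(31.0)), (306, np.float64(256.0), np.float64(32.0)), (310, np.float64(258.0), np.float64(32.0)), (314, np.float64(257.0), np.float64(8.0)), (318, np.float64(259.0), np.float64(7.0)), (322, np.float64(261.0), np.float64(7.0)), (326, np.float64(263.0), np.float64(6.0)), (330, np.float64(267.0), np.float64(32.0)), (334, np.float64(269.0), np.float64(33.0)), (338, np.float64(271.0), np.float64(31.0)), (342, np.float64(272.0), np.float64(1.0)), (346, np.float64(275.0), np.float64(0.0)), (350, np.float64(277.0), np.float64(0.0))]
255 [(290, np.float64(248.0), np.float64(35.0)), (294, np.f
[... 1355 characters left out ...]
[(290, np.float64(249.0), np.float64(54.0)), (294, np.float64(253.0), np.float64(60.0)), (298, np.float64(254.0), np.float64(59.0)), (302, np.float64(256.0), np.float64(59.0)), (306, np.float64(257.0), np.float64(59.0)), (310, np.float64(258.0), np.float64(55.0)), (314, np.float64(252.0), np.float64(7.0)), (318, np.float64(255.0), np.float64(7.0)), (322, np.float64(257.0), np.float64(8.0)), (326, np.float64(259.0), np.float64(7.0)), (330, np.float64(267.0), np.float64(59.0)), (334, np.float64(268.0), np.float64(59.0)), (338, np.float64(270.0), np.float64(58.0)), (342, np.float64(271.0), np.float64(59.0)), (346, np.float64(273.0), np.float64(52.0)), (350, np.float64(274.0), np.float64(52.0))]
```

Run:
```python
from h import *
s=load('sc4'); W=cloud(s)
c=w2px(s,[.4865,.2592,.013])[0]; print(c)
for v in range(int(c[1])-30,int(c[1])+12,3):
    print(v,[tuple((W[v,u]*1000).round(0)[[0,1,2]].astype(int)) for u in range(int(c[0])-16,int(c[0])+17,4)])
f=load('wc4');print(cam(f)[2]-r.get_obs()['tcp_pos'])
im=cv2.resize(s['frame'][225:325,330:450],(720,600),interpolation=cv2.INTER_CUBIC); cv2.imwrite('pics/sc4c.png',im)
```

```text
[401.31867403 285.04969556]
255 [(np.int64(467), np.int64(176), np.int64(-1)), (np.int64(459), np.int64(181), np.int64(1)), (np.int64(451), np.int64(185), np.int64(0)), (np.int64(488), np.int64(226), np.int64(85)), (np.int64(524), np.int64(262), np.int64(164)), (np.int64(523), np.int64(270), np.int64(174)), (np.int64(519), np.int64(275), np.int64(179)), (np.int64(517), np.int64(281), np.int64(185)), (np.int64(513), np.int64(286), np.int64(189))]
258 [(np.int64(472), np.int64(183), np.int64(1)), (np.int64(464), np.int64(188), np.int64(1)), (np.int64(455), np.int64(191), np.int64(-1)), (np.int64(490), np.int64(230), np.int64(82)), (np.int64(523), np.int64(264), np.int64(157)), (np.int64(522), np.int64(271), np.int64(165)), (np.int64(520), np.int64(277), np.int64(173)), (np.int64(516), np.int64(282), np.int64(176)), (np.int64(512), np.int64(287), np.int64(180))]
261 [(np.int64(475), np.int64(189), np.int64(-2)), (np.int64(467), np.int64(193), np.int64(-2)), (np.int64(460), np.int64(198), np.int64(0)), (np.int64(500), np.int64(240), np.int64(93)), (np.int64(500), np.int64(249), np.int64(
[... 4123 characters left out ...]
t64(262), np.int64(2)), (np.int64(489), np.int64(266), np.int64(0)), (np.int64(482), np.int64(270), np.int64(1)), (np.int64(475), np.int64(274), np.int64(0)), (np.int64(465), np.int64(277), np.int64(-4)), (np.int64(510), np.int64(312), np.int64(100))]
294 [(np.int64(526), np.int64(257), np.int64(7)), (np.int64(517), np.int64(260), np.int64(3)), (np.int64(512), np.int64(266), np.int64(8)), (np.int64(504), np.int64(269), np.int64(6)), (np.int64(494), np.int64(272), np.int64(2)), (np.int64(486), np.int64(275), np.int64(0)), (np.int64(479), np.int64(279), np.int64(0)), (np.int64(472), np.int64(284), np.int64(1)), (np.int64(463), np.int64(287), np.int64(-2))]
[-0.07583733  0.01774087  0.15200558]
```

View pics/sc4c.png

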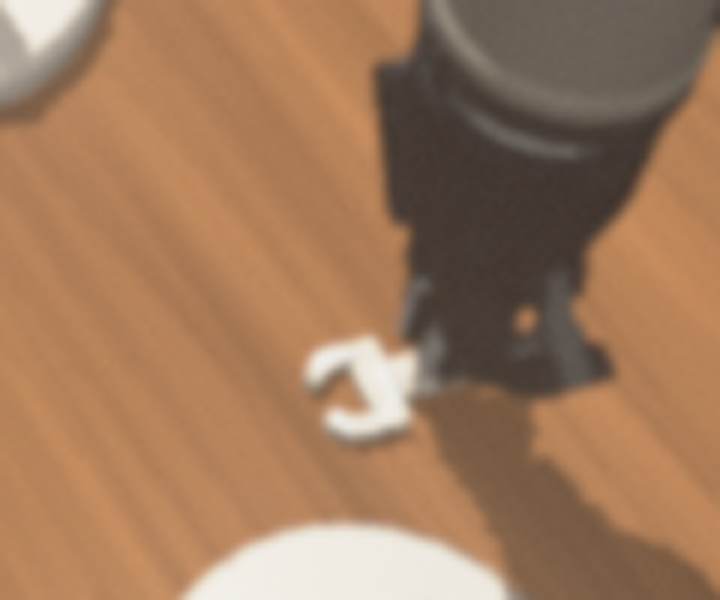

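The depth from both cameras puts the fingertips at about z = 24–27 mm with TCP z = 13 mm. So the tips really stand about 11–14 mm *behind* the reported TCP, and they closed above the tab. I'll open, go lower while watching the force, and close again.

Call:
{"method": "send_rows", "body": {
  "deltas": [
    {"dx": 0,"dy": 0,"dz": 0,"rx": 0,"ry": 0,"rz": 0},
    {"dx": 0,"dy": 0,"dz": 0,"rx": 0,"ry": 0,"rz": 0},
    {"dx": 0,"dy": 0,"dz": -5,"rx": 0,"ry": 0,"rz": 0},
    {"dx": 0,"dy": 0,"dz": -10,"rx": 0,"ry": 0,"rz": 0},
    {"dx": 0,"dy": 0,"dz": -14,"rx": 0,"ry": 0,"rz": 0}
  ],
  "jaw": 26
}}

```text
clock: 4.88
tcp_pos: [0.4863, 0.259, -0.0017]
orientation: [-0.343, -3.123, 0.001]
contact_force: [-0.2, -0.3, -0.6]
grip_width: 0.026
gripper_force: 0.0
```

Call:
{"method": "send_rows", "body": {
  "deltas": [
    {"dx": 0,"dy": 0,"dz": -3,"rx": 0,"ry": 0,"rz": 0},
    {"dx": 0,"dy": 0,"dz": -5,"rx": 0,"ry": 0,"rz": 0},
    {"dx": 0,"dy": 0,"dz": -5,"rx": 0,"ry": 0,"rz": 0}
  ]
}}

```text
clock: 5.13
tcp_pos: [0.4861, 0.259, -0.0067]
orientation: [-0.342, -3.122, 0.001]
contact_force: [-0.9, -0.0, -0.4]
grip_width: 0.0263
gripper_force: 0.0
```

Run:
```python
from h import *
f=grab('wrist','wc5'); W=cloud(f); o=r.get_obs(); print(o['clock'],o['tcp_pos'],o['contact_force'],o['grip_width'])
z=(W[225:262,290:355,2]*1000); 
for i in range(0,37,3): print(225+i,z[i,::3].round(0).astype(int))
```

```text
5.1833 [ 0.48621482  0.25914991 -0.00631749] [ 1.05886191  0.23030472 -0.16925488] 0.026394535330054092
225 [ 0 -1  2  1  0  2  7  7  6  7  7  8  7  2  1  0 -1  1  1  0  0  0]
228 [ 0  1  0  0  0  6  8  8  8  8  8  7  7  6 -1 -1  0 -1  1 -1  0  0]
231 [ 0  0  0 -1  1  7  8  7  7  7  7  7  7  7  0  0  0  0  0 -1  0  0]
234 [ 1  0  0 -1  0  8  7  6  7  7  8  8  6  6  0 -1  0  0  0  1  1  0]
237 [ 0  0  1  0  0  7  7  7  7  7  7  7  7  7 -2  0 -1  0 -1  0  0 -1]
240 [ 0 -1  0  0  1  8  7  8  7  7  7  7  7  6  0 -1  0  1  0  1  0  0]
243 [ 9  9  0  0  0  7  8  8  8  7  8  8  7  8  1  1 -1  0  1 11 10 10]
246 [13 11  0  0  0  7  7  8  6  8  7  7  6  7  1  0  0 -1  0 13 12 14]
249 [16 12  1  0  0  7  7  7  8  8  8  8  8  7  1  0  0  1  0 17 16 17]
252 [20 14  0  0  1  7  8  7  8  7  8  7  7  7  0  1 -1  0  1 18 20 19]
255 [22 14  1 -1  1  7  7  7  8  8  7  7  9  7  1  1  0  1  2 18 22 23]
258 [25 14  0 -1  0  7  7  7  8  7  7  7  7  7  0  0  1  0  4 18 26 26]
261 [28 14 -1  1  0  7  7  7  7  7  7  6  8  7  0  1  0  0  4 20 28 27]
```

The tips now sit at z ≈ 7–8 mm, straddling the tab. Down 4 mm more and close.

Call:
{"method": "send_rows", "body": {
  "deltas": [
    {"dx": 0,"dy": 0,"dz": -2,"rx": 0,"ry": 0,"rz": 0},
    {"dx": 0,"dy": 0,"dz": -4,"rx": 0,"ry": 0,"rz": 0},
    {"dx": 0,"dy": 0,"dz": -4,"rx": 0,"ry": 0,"rz": 0}
  ]
}}

```text
clock: 5.43
tcp_pos: [0.4867, 0.2594, -0.0093]
orientation: [0.342, 3.122, -0.0]
contact_force: [-2.5, -1.5, 6.1]
grip_width: 0.0257
gripper_force: 3.8
```

Call:
{"method": "send_rows", "body": {
  "deltas": [
    {"dx": 0,"dy": 0,"dz": 0,"rx": 0,"ry": 0,"rz": 0},
    {"dx": 0,"dy": 0,"dz": 0,"rx": 0,"ry": 0,"rz": 0},
    {"dx": 0,"dy": 0,"dz": 0,"rx": 0,"ry": 0,"rz": 0},
    {"dx": 0,"dy": 0,"dz": 0,"rx": 0,"ry": 0,"rz": 0},
    {"dx": 0,"dy": 0,"dz": 0,"rx": 0,"ry": 0,"rz": 0}
  ],
  "jaw": 8,
  "newtons": 50
}}

```text
clock: 5.85
tcp_pos: [0.4874, 0.2599, -0.0087]
orientation: [0.342, 3.121, 0.002]
contact_force: [-1.2, -1.2, 10.5]
grip_width: 0.0124
gripper_force: 51.3
```

Gripped at 51 N (12.4 mm); the tips brush the table with about 10 N. Lifting gently.

Call:
{"method": "send_rows", "body": {
  "deltas": [
    {"dx": 0,"dy": 0,"dz": 10,"rx": 0,"ry": 0,"rz": 0},
    {"dx": 0,"dy": 0,"dz": 40,"rx": 0,"ry": 0,"rz": 0},
    {"dx": 0,"dy": -5,"dz": 80,"rx": 0,"ry": 0,"rz": 3},
    {"dx": -5,"dy": -20,"dz": 115,"rx": 0,"ry": 0,"rz": 6},
    {"dx": -10,"dy": -40,"dz": 145,"rx": 0,"ry": 0,"rz": 9}
  ]
}}

```text
clock: 6.27
tcp_pos: [0.4763, 0.2209, 0.1377]
orientation: [0.088, 3.139, 0.003]
contact_force: [1.9, -0.3, 0.5]
grip_width: 0.0121
gripper_force: 49.0
```

Call:
{"method": "send_rows", "body": {
  "deltas": [
    {"dx": -12,"dy": -25,"dz": 20,"rx": 0,"ry": 0,"rz": 3},
    {"dx": -24,"dy": -50,"dz": 35,"rx": 0,"ry": 0,"rz": 3},
    {"dx": -30,"dy": -70,"dz": 45,"rx": 0,"ry": 0,"rz": 3},
    {"dx": -30,"dy": -80,"dz": 50,"rx": 0,"ry": 0,"rz": 3},
    {"dx": -30,"dy": -80,"dz": 50,"rx": 0,"ry": 0,"rz": 3}
  ]
}}

```text
clock: 6.68
tcp_pos: [0.4468, 0.1365, 0.1862]
orientation: [0.02, 3.139, -0.003]
contact_force: [0.6, 0.9, -0.3]
grip_width: 0.0123
gripper_force: 49.0
```

Call:
{"method": "send_rows", "body": {
  "deltas": [
    {"dx": 0,"dy": 0,"dz": 0,"rx": 0,"ry": 0,"rz": 0},
    {"dx": 0,"dy": 0,"dz": 0,"rx": 0,"ry": 0,"rz": 0}
  ]
}}

```text
clock: 6.85
tcp_pos: [0.4464, 0.14, 0.1849]
orientation: [0.013, 3.142, 0.001]
contact_force: [0.1, 1.0, -0.9]
grip_width: 0.0123
gripper_force: 49.0
```

Run:
```python
from h import *
o=r.get_obs(); print(o['clock'],o['tcp_pos'],o['contact_force'],o['grip_width'],o['joints'].round(2))
f=grab('wrist','w6'); s=grab('scene','s6'); t=grab('top','t6')
T=R.from_rotvec(o['orientation']).as_matrix(); print('tooly deg',np.degrees(np.arctan2(T[1,1],T[0,1])), T[:,2].round(3))
for n,g in (('w',f),('s',s),('t',t)): print(n,w2px(g,[[.556,.017,.02],[.556,.017,.12],o['tcp_pos']]).round(0).tolist())
m=np.vstack([np.hstack([f['frame'],s['frame']]),np.hstack([t['frame'],f['frame']*0])])
a=cv2.resize(f['frame'],(400,250)); p=w2px(s,o['tcp_pos'])[0].astype(int); 
b=cv2.resize(s['frame'][150:300,270:510],(400,250),interpolation=cv2.INTER_CUBIC)
c=cv2.resize(s['frame'][180:240,290:346],(326,350),interpolation=cv2.INTER_CUBIC)
u,v=w2px(f,[.556,.017,.08])[0].astype(int); u=max(u,40)
d=cv2.resize(f['frame'][max(v-40,0):v+40,u-40:u+68],(474,350),interpolation=cv2.INTER_CUBIC); print('crop d org',u-40,v-40)
cv2.imwrite('pics/m6.png',np.vstack([np.hstack([a,b]),np.hstack([c,d])]))
```

```text
6.85 [0.44637294 0.14000214 0.1849392 ] [ 0.13851715  0.99475747 -0.91569596] 0.012330764695922784 [ 0.35  0.3  -0.91  2.03  0.29  0.95  0.85]
tooly deg 89.5216126927273 [ 0.     0.001 -1.   ]
w [[216.0, 267.0], [179.0, 326.0], [318.0, 247.0]]
s [[317.0, 216.0], [317.0, 188.0], [396.0, 186.0]]
t [[323.0, 200.0], [324.0, 195.0], [267.0, 239.0]]
crop d org 156 257
```

View pics/m6.png

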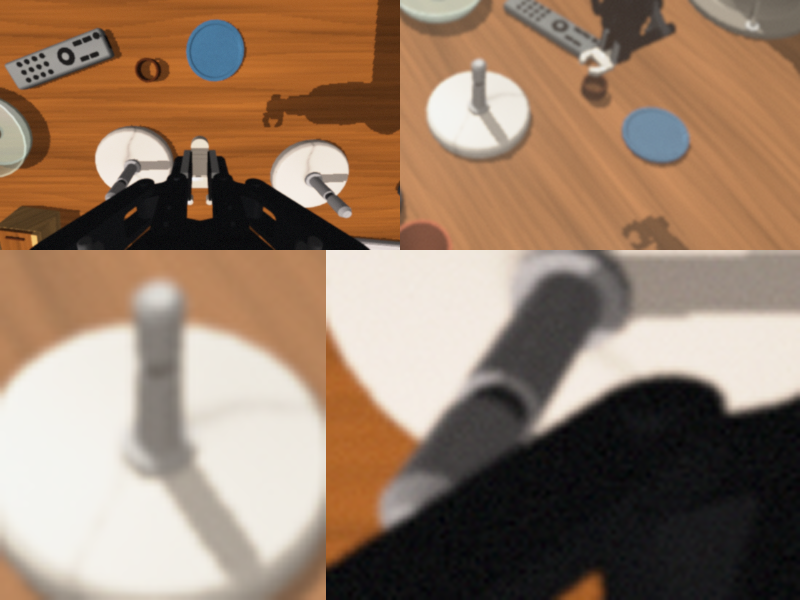

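The wrist view shows the clip's tab at (200,150), held between the pads, and stand B's pole at (125,180). The crop shows the groove's bright lower ledge at (490,385) with a dark band beside it. The scene view confirms the clip is in hand at (597,60). Now I'll fit the pole axis and groove height from depth, and the clip pose in hand.

```bash
cat > pole.py <<'E'
from h import *
from scipy.optimize import least_squares
def pole(f,c0=(.556,.017),name=''):
    W=cloud(f).reshape(-1,3); d=np.hypot(W[:,0]-c0[0],W[:,1]-c0[1]); P=W[(d<.022)&(W[:,2]>.034)&(W[:,2]<.15)]
    q=least_squares(lambda q:np.hypot(P[:,0]-q[0]-q[2]*(P[:,2]-.08),P[:,1]-q[1]-q[3]*(P[:,2]-.08))-.0098,[*c0,0,0],loss='soft_l1',f_scale=.001).x
    q2=least_squares(lambda q:np.hypot(P[:,0]-q[0],P[:,1]-q[1])-.0098,c0,loss='soft_l1',f_scale=.001).x
    rr=np.hypot(P[:,0]-q2[0],P[:,1]-q2[1])*1000; z=P[:,2]*1000
    print(name,len(P),'axis',q2.round(4),'tilted fit',q[:2].round(4),q[2:].round(3),'zmax',np.sort(z)[-12:].round(1)[::4])
    return q2,z,rr
E
python3 - <<'E'
from pole import *
for n in ('w6','wc2','s6','t6','scene0'):
    q,z,rr=pole(load(n),name=n)
    print('  ',' '.join('%d:%.1f/%d'%(b,np.median(rr[(z>=b)&(z<b+2)]),((z>=b)&(z<b+2)).sum()) for b in range(60,136,2) if ((z>=b)&(z<b+2)).sum()>2))
o=r.get_obs(); t=o['tcp_pos']
for n in ('s6','w6'):
    f=load(n); W=cloud(f); hsv=cv2.cvtColor(f['frame'],cv2.COLOR_BGR2HSV)
    m=(hsv[...,2]>140)&(hsv[...,1]<60)&(np.abs(W-t-[.015,0,.01])<[.05,.022,.02]).all(-1)
    P=(W[m]-t)*1000; print(n,m.sum(),P.min(0).round(1),P.max(0).round(1),'z pct',np.percentile(P[:,2],[10,50,90]).round(1))
    for b in range(-25,50,5):
        k=P[(P[:,0]>=b)&(P[:,0]<b+5)]
        if len(k)>3: print('   x',b,len(k),'y',k[:,1].min().round(1),k[:,1].max().round(1),'z',np.median(k[:,2]).round(1))
E
```

```text
w6 1037 axis [0.5541 0.0131] tilted fit [0.5542 0.0131] [0.01  0.009] zmax [115.7 115.9 116.2]
   60:10.1/27 62:9.9/23 64:10.0/24 66:9.9/28 68:9.9/20 70:10.0/24 72:9.9/36 74:8.9/77 76:7.6/24 78:7.5/22 80:7.9/9 82:9.2/3 84:9.9/22 86:10.0/27 88:10.1/28 90:10.0/32 92:9.9/25 94:9.9/28 96:10.0/27 98:10.1/18 100:10.2/30 102:10.1/22 104:10.1/29 106:10.1/23 108:10.1/22 110:9.5/48 112:8.4/30 114:7.1/34 116:7.1/6
wc2 193 axis [0.5543 0.0131] tilted fit [0.5543 0.0137] [0.003 0.024] zmax [111.7 112.1 113.8]
   60:9.9/4 64:9.9/3 68:10.1/4 70:10.1/4 74:9.6/11 76:9.1/6 86:10.0/5 88:10.2/3 90:10.2/3 92:10.3/5 94:9.9/3 96:10.1/4 98:10.1/6 102:10.0/3 104:10.1/5 106:10.0/4 108:9.9/4 110:9.5/13 112:8.5/9
s6 238 axis [0.5531 0.0123] tilted fit [0.5531 0.0122] [-0.003 -0.015] zmax [116.  116.1 116.7]
   60:10.1/7 62:9.9/7 64:9.9/3 66:9.9/6 68:10.4/5 70:8.7/5 72:8.5/11 74:9.2/8 76:8.2/5 84:9.3/4 86:10.2/5 88:9.8/4 90:10.4/6 92:10.6/3 94:10.0/10 96:9.6/5 98:9.6/5 102:10.0/8 104:9.5/6 106:10.3/6 108:10.0/3 110:9.4/14 112:7.4/11 114:6.1/12 116:4.8/12
t6 84 axis [0.5557 0.0133] tilted fit [0.5557 0.0133] [ 0.
[... 501 characters left out ...]
9] z pct [12.9 15.1 16.5]
   x 5 10 y -5.4 12.8 z 15.3
   x 10 29 y -15.4 14.9 z 15.6
   x 15 38 y -16.4 17.7 z 15.6
   x 20 42 y -14.3 16.6 z 14.5
   x 25 20 y -17.1 17.2 z 14.9
   x 30 17 y -14.5 15.7 z 14.9
   x 35 19 y -13.8 16.3 z 14.3
   x 40 4 y -10.2 10.7 z 13.7
w6 1676 [-21.8 -10.   12.5] [41.3 10.5 28.8] z pct [15.3 16.1 16.8]
   x -25 43 y -3.0 4.9 z 16.1
   x -20 241 y -6.0 6.9 z 16.2
   x -15 192 y -6.0 6.9 z 16.2
   x -10 121 y -4.7 5.4 z 16.2
   x -5 144 y -4.8 5.4 z 16.1
   x 0 168 y -4.4 5.4 z 16.1
   x 5 161 y -5.6 5.4 z 16.1
   x 10 183 y -5.6 6.5 z 16.1
   x 15 195 y -5.7 6.5 z 16.0
   x 20 138 y -6.3 7.1 z 15.9
   x 35 76 y -10.0 10.5 z 15.9
   x 40 14 y -10.0 9.9 z 15.5
```

Run:
```python
from pole import *
for n in ('w6','wc2','s6'):
    f=load(n); q,z,rr=pole(f,name=n)
    k=(z>70)&(z<80)&(rr>8)&(rr<9.6); print(' ledge z',np.median(z[k]).round(2),z[k].std().round(2),k.sum())
    k=(z>80)&(z<90)&(rr>9.4); print(' upper lip low z',np.sort(z[k])[:6].round(1))
    W=cloud(f).reshape(-1,3); d=np.hypot(W[:,0]-q[0],W[:,1]-q[1])*1000
    k=(d>85)&(d<110)&(abs(W[:,2])<.006);print(' table',np.median(W[k,2])*1000)
    k=(d>30)&(d<65)&(W[:,2]>.01)&(W[:,2]<.04);print(' foot',np.median(W[k,2])*1000)
    Wt=W[(W[:,2]>.015)&(W[:,2]<.035)&(d>68)&(d<84)];
```

```text
w6 1037 axis [0.5541 0.0131] tilted fit [0.5542 0.0131] [0.01  0.009] zmax [115.7 115.9 116.2]
 ledge z 74.9 1.53 59
 upper lip low z [83.9 84.  84.3 84.3 84.4 84.6]
 table 0.1921991210930285
 foot 20.908767279257834
wc2 193 axis [0.5543 0.0131] tilted fit [0.5543 0.0137] [0.003 0.024] zmax [111.7 112.1 113.8]
 ledge z 75.82 0.53 8
 upper lip low z [84.4 85.6 86.4 86.8 87.5 87.8]
 table 0.264598643209768
 foot 20.994914633999773
s6 238 axis [0.5531 0.0123] tilted fit [0.5531 0.0122] [-0.003 -0.015] zmax [116.  116.1 116.7]
 ledge z 73.37 2.23 12
 upper lip low z [83.9 84.5 86.2 87.  87.1 87.1]
 table -0.3473354193633815
 foot 20.37114446253535
```

Call:
{"method": "send_rows", "body": {
  "deltas": [
    {"dx": 0,"dy": -40,"dz": 0,"rx": 0,"ry": 0,"rz": 0},
    {"dx": 0,"dy": -80,"dz": 0,"rx": 0,"ry": 0,"rz": 0.5},
    {"dx": 3,"dy": -110,"dz": -15,"rx": 0,"ry": 0,"rz": 0.5},
    {"dx": 5,"dy": -127,"dz": -45,"rx": 0,"ry": 0,"rz": 0.5},
    {"dx": 5,"dy": -127,"dz": -75,"rx": 0,"ry": 0,"rz": 0.5}
  ]
}}

```text
clock: 7.42
tcp_pos: [0.4526, 0.0082, 0.1091]
orientation: [0.01, 3.14, -0.003]
contact_force: [0.1, 0.1, -0.0]
grip_width: 0.0117
gripper_force: 49.0
```

Call:
{"method": "send_rows", "body": {
  "deltas": [
    {"dx": 5,"dy": 0,"dz": -25,"rx": 0,"ry": 0,"rz": 0},
    {"dx": 20,"dy": 0,"dz": -42,"rx": 0,"ry": 0,"rz": 0},
    {"dx": 35,"dy": 0,"dz": -42,"rx": 0,"ry": 0,"rz": 0},
    {"dx": 35,"dy": 0,"dz": -42,"rx": 0,"ry": 0,"rz": 0},
    {"dx": 35,"dy": 0,"dz": -42,"rx": 0,"ry": 0,"rz": 0}
  ]
}}

```text
clock: 7.83
tcp_pos: [0.4867, 0.0133, 0.0676]
orientation: [0.001, -3.141, -0.002]
contact_force: [-0.6, -0.6, -0.4]
grip_width: 0.0121
gripper_force: 49.0
```

```bash
cat > hand.py <<'E'
from pole import *
def hand(f,t):
    W=cloud(f); hsv=cv2.cvtColor(f['frame'],cv2.COLOR_BGR2HSV)
    m=(hsv[...,2]>140)&(hsv[...,1]<60)&(np.abs(W-t-[.008,0,.014])<[.036,.022,.01]).all(-1)
    P=(W[m]-t)*1000; print(m.sum(),P.min(0).round(1),P.max(0).round(1),'z top rel',np.median(P[:,2]).round(2))
    for b in range(-25,45,5):
        k=P[(P[:,0]>=b)&(P[:,0]<b+5)]
        if len(k)>3: print('   x',b,len(k),'y',k[:,1].min().round(1),k[:,1].max().round(1),'z',np.median(k[:,2]).round(1))
E
python3 - <<'E'
from hand import *
o=r.get_obs(); print(o['clock'],o['tcp_pos'],o['contact_force'].round(1),o['joints'].round(2))
T=R.from_rotvec(o['orientation']).as_matrix(); print('tooly deg',np.degrees(np.arctan2(T[1,1],T[0,1])), T[:,2].round(4))
w=grab('wrist','w7'); s=grab('scene','s7')
hand(w,o['tcp_pos']); hand(s,o['tcp_pos']); pole(s,name='s7'); pole(w,name='w7')
E
```

```text
7.8333 [0.48667796 0.01333229 0.06756317] [-0.6 -0.6 -0.4] [ 0.45  0.49 -0.73  2.09  0.49  0.74  0.97]
tooly deg 90.04634818828269 [-8.0e-04  1.3e-03 -1.0e+00]
2018 [-21.7 -17.    7.9] [41.8 13.5 23.4] z top rel 15.71
   x -25 77 y -3.4 4.7 z 15.1
   x -20 272 y -6.0 7.7 z 15.7
   x -15 278 y -11.7 13.5 z 15.8
   x -10 196 y -17.0 6.2 z 15.9
   x -5 186 y -4.4 6.3 z 15.9
   x 0 181 y -4.5 6.2 z 15.6
   x 5 183 y -4.5 6.4 z 15.7
   x 10 179 y -5.1 7.0 z 15.6
   x 15 193 y -5.2 7.1 z 15.7
   x 20 157 y -5.8 7.7 z 15.6
   x 35 90 y -9.3 11.2 z 15.6
   x 40 26 y -9.3 11.2 z 15.2
124 [  7.1 -16.6   7.7] [40.3 17.6 18.1] z top rel 15.1
   x 5 8 y -12.0 14.2 z 15.3
   x 10 21 y -15.2 17.6 z 15.1
   x 15 25 y -15.4 17.1 z 15.6
   x 20 26 y -15.5 16.4 z 14.6
   x 25 15 y -16.6 16.6 z 15.1
   x 30 13 y -13.6 17.0 z 14.8
   x 35 15 y -12.9 15.5 z 14.4
s7 238 axis [0.5532 0.0123] tilted fit [0.5531 0.0122] [-0.009 -0.015] zmax [115.5 115.8 116. ]
w7 1326 axis [0.554  0.0129] tilted fit [0.5546 0.0128] [ 0.03  -0.002] zmax [80.7 81.2 83.9]
```

Clip mid-height is about 79.8 mm and the groove middle about 79.6 mm, so they line up. I'll shift y by -1.2 mm and advance, with about 23 mm to first contact in the groove.

Call:
{"method": "send_rows", "body": {
  "deltas": [
    {"dx": 4,"dy": -1.2,"dz": 0,"rx": 0,"ry": 0,"rz": 0},
    {"dx": 10,"dy": -1.2,"dz": 0,"rx": 0,"ry": 0,"rz": 0},
    {"dx": 15,"dy": -1.2,"dz": 0,"rx": 0,"ry": 0,"rz": 0},
    {"dx": 18,"dy": -1.2,"dz": 0,"rx": 0,"ry": 0,"rz": 0},
    {"dx": 18,"dy": -1.2,"dz": 0,"rx": 0,"ry": 0,"rz": 0}
  ]
}}

```text
clock: 8.35
tcp_pos: [0.5055, 0.011, 0.0683]
orientation: [0.001, 3.14, 0.001]
contact_force: [-0.1, -0.2, 0.2]
grip_width: 0.0121
gripper_force: 49.0
```

Call:
{"method": "send_rows", "body": {
  "deltas": [
    {"dx": 1,"dy": 0,"dz": 0,"rx": 0,"ry": 0,"rz": 0},
    {"dx": 2,"dy": 0,"dz": 0,"rx": 0,"ry": 0,"rz": 0},
    {"dx": 2,"dy": 0,"dz": 0,"rx": 0,"ry": 0,"rz": 0}
  ]
}}

```text
clock: 8.6
tcp_pos: [0.5065, 0.011, 0.068]
orientation: [-0.0, -3.142, -0.0]
contact_force: [0.3, 0.4, -0.7]
grip_width: 0.0121
gripper_force: 49.0
```

Call:
{"method": "send_rows", "body": {
  "deltas": [
    {"dx": 1,"dy": 0,"dz": 0,"rx": 0,"ry": 0,"rz": 0},
    {"dx": 2,"dy": 0,"dz": 0,"rx": 0,"ry": 0,"rz": 0},
    {"dx": 2,"dy": 0,"dz": 0,"rx": 0,"ry": 0,"rz": 0}
  ]
}}

```text
clock: 8.85
tcp_pos: [0.5084, 0.011, 0.068]
orientation: [-0.0, -3.141, -0.0]
contact_force: [-0.2, -0.6, 0.6]
grip_width: 0.0124
gripper_force: 49.0
```

No force at 13.5 mm from the axis, where the full pole would already touch at 15.6 mm, so the clip is in line with the groove. I'll correct y by +1 mm and continue gently.

Call:
{"method": "send_rows", "body": {
  "deltas": [
    {"dx": 0,"dy": 1,"dz": -0.4,"rx": 0,"ry": 0,"rz": 0},
    {"dx": 1,"dy": 1,"dz": -0.4,"rx": 0,"ry": 0,"rz": 0},
    {"dx": 1,"dy": 1,"dz": -0.4,"rx": 0,"ry": 0,"rz": 0}
  ]
}}

```text
clock: 9.1
tcp_pos: [0.5096, 0.012, 0.0676]
orientation: [0.0, 3.142, 0.0]
contact_force: [0.5, -0.4, -0.7]
grip_width: 0.0121
gripper_force: 49.0
```

Call:
{"method": "send_rows", "body": {
  "deltas": [
    {"dx": 1,"dy": 0,"dz": 0,"rx": 0,"ry": 0,"rz": 0},
    {"dx": 2,"dy": 0,"dz": 0,"rx": 0,"ry": 0,"rz": 0},
    {"dx": 2,"dy": 0,"dz": 0,"rx": 0,"ry": 0,"rz": 0}
  ]
}}

```text
clock: 9.35
tcp_pos: [0.5104, 0.012, 0.0672]
orientation: [-0.0, -3.139, 0.0]
contact_force: [-4.1, -0.1, 0.1]
grip_width: 0.0119
gripper_force: 49.1
```

Call:
{"method": "send_rows", "body": {
  "deltas": [
    {"dx": 1,"dy": 0,"dz": 0,"rx": 0,"ry": 0,"rz": 0},
    {"dx": 2,"dy": 0,"dz": 0,"rx": 0,"ry": 0,"rz": 0},
    {"dx": 2,"dy": 0,"dz": 0,"rx": 0,"ry": 0,"rz": 0}
  ]
}}

```text
clock: 9.6
tcp_pos: [0.5115, 0.0119, 0.0669]
orientation: [-0.0, -3.138, 0.001]
contact_force: [-5.4, 0.5, 0.1]
grip_width: 0.0121
gripper_force: 49.1
```

Contact came at the predicted distance and the force is rising gently. Continuing.

Call:
{"method": "send_rows", "body": {
  "deltas": [
    {"dx": 1,"dy": 0,"dz": 0.3,"rx": 0,"ry": 0,"rz": 0},
    {"dx": 2,"dy": 0,"dz": 0.3,"rx": 0,"ry": 0,"rz": 0},
    {"dx": 2,"dy": 0,"dz": 0.3,"rx": 0,"ry": 0,"rz": 0}
  ]
}}

```text
clock: 9.85
tcp_pos: [0.5128, 0.0118, 0.0669]
orientation: [0.0, -3.136, 0.001]
contact_force: [-7.3, 1.1, 0.1]
grip_width: 0.012
gripper_force: 49.0
```

Call:
{"method": "send_rows", "body": {
  "deltas": [
    {"dx": 1,"dy": 0,"dz": 0,"rx": 0,"ry": 0,"rz": 0},
    {"dx": 2,"dy": 0,"dz": 0,"rx": 0,"ry": 0,"rz": 0},
    {"dx": 2,"dy": 0,"dz": 0,"rx": 0,"ry": 0,"rz": 0}
  ]
}}

```text
clock: 10.1
tcp_pos: [0.5153, 0.0118, 0.067]
orientation: [0.0, -3.138, 0.001]
contact_force: [-5.8, 0.4, -1.9]
grip_width: 0.012
gripper_force: 48.9
```

Call:
{"method": "send_rows", "body": {
  "deltas": [
    {"dx": 1,"dy": 0,"dz": 0,"rx": 0,"ry": 0,"rz": 0},
    {"dx": 2,"dy": 0,"dz": 0,"rx": 0,"ry": 0,"rz": 0},
    {"dx": 2,"dy": 0,"dz": 0,"rx": 0,"ry": 0,"rz": 0}
  ]
}}

```text
clock: 10.35
tcp_pos: [0.5205, 0.012, 0.0681]
orientation: [0.001, 3.14, 0.001]
contact_force: [0.0, -0.7, -0.4]
grip_width: 0.0118
gripper_force: 49.0
```

It peaked and dropped: the snap. I'll push gently to the hard stop.

Call:
{"method": "send_rows", "body": {
  "deltas": [
    {"dx": 1,"dy": 0,"dz": 0,"rx": 0,"ry": 0,"rz": 0},
    {"dx": 1.5,"dy": 0,"dz": 0,"rx": 0,"ry": 0,"rz": 0},
    {"dx": 1.5,"dy": 0,"dz": 0,"rx": 0,"ry": 0,"rz": 0}
  ]
}}

```text
clock: 10.6
tcp_pos: [0.5218, 0.012, 0.0682]
orientation: [0.001, 3.14, 0.0]
contact_force: [0.6, -0.3, 0.5]
grip_width: 0.0121
gripper_force: 49.0
```

Call:
{"method": "send_rows", "body": {
  "deltas": [
    {"dx": 1,"dy": 0,"dz": 0,"rx": 0,"ry": 0,"rz": 0},
    {"dx": 1.5,"dy": 0,"dz": 0,"rx": 0,"ry": 0,"rz": 0},
    {"dx": 1.5,"dy": 0,"dz": 0,"rx": 0,"ry": 0,"rz": 0}
  ]
}}

```text
clock: 10.85
tcp_pos: [0.5222, 0.0119, 0.0678]
orientation: [-0.0, -3.141, 0.0]
contact_force: [-0.7, 1.1, 0.0]
grip_width: 0.0123
gripper_force: 49.1
```

Call:
{"method": "send_rows", "body": {
  "deltas": [
    {"dx": 1,"dy": 0,"dz": 0,"rx": 0,"ry": 0,"rz": 0},
    {"dx": 1.5,"dy": 0,"dz": 0,"rx": 0,"ry": 0,"rz": 0},
    {"dx": 1.5,"dy": 0,"dz": 0,"rx": 0,"ry": 0,"rz": 0}
  ]
}}

```text
clock: 11.1
tcp_pos: [0.5224, 0.0119, 0.0675]
orientation: [-0.0, -3.139, 0.001]
contact_force: [-5.1, 0.5, 2.6]
grip_width: 0.0124
gripper_force: 49.3
```

Hard stop at TCP x = 0.5224, exactly as predicted, with only 5 N. Relieve, release and rise.

Call:
{"method": "send_rows", "body": {
  "deltas": [
    {"dx": -1,"dy": 0,"dz": 0,"rx": 0,"ry": 0,"rz": 0},
    {"dx": -1.5,"dy": 0,"dz": 0,"rx": 0,"ry": 0,"rz": 0}
  ]
}}

```text
clock: 11.27
tcp_pos: [0.5222, 0.0119, 0.0677]
orientation: [-0.0, -3.141, -0.0]
contact_force: [-1.0, -0.5, -0.8]
grip_width: 0.0122
gripper_force: 49.0
```

Call:
{"method": "send_rows", "body": {
  "deltas": [
    {"dx": 0,"dy": 0,"dz": 0,"rx": 0,"ry": 0,"rz": 0},
    {"dx": 0,"dy": 0,"dz": 0,"rx": 0,"ry": 0,"rz": 0},
    {"dx": 0,"dy": 0,"dz": 0,"rx": 0,"ry": 0,"rz": 0},
    {"dx": 0,"dy": 0,"dz": 0,"rx": 0,"ry": 0,"rz": 0}
  ],
  "jaw": 45
}}

```text
clock: 11.6
tcp_pos: [0.5231, 0.012, 0.0682]
orientation: [0.001, 3.14, 0.0]
contact_force: [-1.1, 0.4, -0.2]
grip_width: 0.0454
gripper_force: 0.0
```

Call:
{"method": "send_rows", "body": {
  "deltas": [
    {"dx": 0,"dy": 0,"dz": 10,"rx": 0,"ry": 0,"rz": 0},
    {"dx": 0,"dy": 0,"dz": 35,"rx": 0,"ry": 0,"rz": 0},
    {"dx": 0,"dy": 0,"dz": 70,"rx": 0,"ry": 0,"rz": 0},
    {"dx": 0,"dy": 0,"dz": 110,"rx": 0,"ry": 0,"rz": 0},
    {"dx": 0,"dy": -20,"dz": 145,"rx": 0,"ry": 0,"rz": 0}
  ]
}}

```text
clock: 12.02
tcp_pos: [0.5226, -0.0035, 0.2162]
orientation: [-0.01, 3.14, 0.004]
contact_force: [1.4, 0.8, 1.2]
grip_width: 0.0451
gripper_force: 0.0
```

Call:
{"method": "send_rows", "body": {
  "deltas": [
    {"dx": 0,"dy": -38,"dz": 15,"rx": 0,"ry": 0,"rz": 0},
    {"dx": -5,"dy": -78,"dz": 20,"rx": 0,"ry": 0,"rz": 0},
    {"dx": -10,"dy": -118,"dz": 20,"rx": 0,"ry": 0,"rz": 0},
    {"dx": -15,"dy": -140,"dz": 20,"rx": 0,"ry": 0,"rz": 0},
    {"dx": -15,"dy": -140,"dz": 20,"rx": 0,"ry": 0,"rz": 0}
  ],
  "jaw": 70
}}

```text
clock: 12.43
tcp_pos: [0.506, -0.1549, 0.2333]
orientation: [-0.015, -3.141, 0.004]
contact_force: [-0.0, 0.1, -0.3]
grip_width: 0.0702
gripper_force: 0.0
```

Run:
```python
from hand import *
o=r.get_obs(); print(o['clock'],o['tcp_pos'],o['joints'].round(2))
w=grab('wrist','w8'); s=grab('scene','s8'); t=grab('top','t8')
for n,f in (('w8',w),('s8',s),('t8',t)):
    W=cloud(f); hsv=cv2.cvtColor(f['frame'],cv2.COLOR_BGR2HSV)
    m=(hsv[...,2]>140)&(hsv[...,1]<60)&(np.abs(W-[.535,.013,.082])<[.045,.022,.007]).all(-1)
    P=(W[m])*1000
    if len(P): print(n,m.sum(),P.min(0).round(1),P.max(0).round(1),'z',np.percentile(P[:,2],[20,50,80]).round(1), 'tab z',np.median(P[P[:,0]<530,2]),'front z',np.median(P[P[:,0]>540,2]))
    q=w2px(f,[[.489,-.254,.03],[.554,.013,.08]]).round(0); print(q.tolist())
# dish: cloud from all views, points above table in region
for n in ('top0','t8','s8','w8','wd1'):
    W=cloud(load(n)).reshape(-1,3); d=np.hypot(W[:,0]-.489,W[:,1]+.256); P=W[(d<.1)&(W[:,2]>.008)&(W[:,2]<.06)]
    if len(P)<50: continue
    z=P[:,2]*1000; print(n,len(P),'zpct',np.percentile(z,[5,50,95]).round(1),'bbox',P[:,:2].min(0).round(4),P[:,:2].max(0).round(4)); 
    k=z>34; print('  tube top?',k.sum(),P[k].mean(0).round(4) if k.any() else '',P[k].min(0).round(4) if k.any() else '',P[k].max(0).round(4) if k.any() else '')
x,y=w2px(s,[.535,.013,.08])[0].astype(int); a=cv2.resize(s['frame'][y-30:y+30,x-40:x+40],(400,300),interpolation=cv2.INTER_CUBIC)
x,y=w2px(w,[.535,.013,.08])[0].astype(int);x=min(max(x,60),580);y=min(max(y,45),355); b=cv2.resize(w['frame'][y-45:y+45,x-60:x+60],(400,300),interpolation=cv2.INTER_CUBIC)
c=cv2.resize(w['frame'],(480,300)); x,y=w2px(t,[.489,-.254,.03])[0].astype(int); d=cv2.resize(t['frame'][y-40:y+40,x-42:x+43],(320,300),interpolation=cv2.INTER_CUBIC)
cv2.imwrite('pics/m8.png',np.vstack([np.hstack([a,b]),np.hstack([c,d])]))
```

```text
12.4333 [ 0.50604296 -0.15487617  0.23333701] [ 0.83  0.32 -0.79  1.85  0.26  1.08  1.5 ]
w8 757 [500.3  -4.7  75.2] [562.3  29.4  88.2] z [79.  80.8 82.2] tab z 79.04520712359752 front z 82.05828007236305
[[236.0, 156.0], [473.0, 221.0]]
s8 149 [502.3   1.8  75. ] [563.3  29.8  88.5] z [77.  79.2 81.8] tab z 77.85611339164267 front z 81.40780800479791
[[291.0, 138.0], [317.0, 198.0]]
t8 167 [504.1  -2.7  75.1] [563.8  29.9  86.8] z [77.7 79.9 81.8] tab z 77.95659195377446 front z 81.45388002770693
[[426.0, 227.0], [325.0, 198.0]]
top0 1209 zpct [ 8.7 22.8 39.3] bbox [ 0.4068 -0.3321] [ 0.5722 -0.1672]
  tube top? 84 [ 0.4888 -0.249   0.0404] [ 0.4733 -0.2667  0.0341] [ 0.5045 -0.2335  0.045 ]
t8 496 zpct [ 8.5 24.  40.3] bbox [ 0.4068 -0.3029] [ 0.5189 -0.1675]
  tube top? 57 [ 0.4841 -0.2479  0.0401] [ 0.4735 -0.2666  0.0344] [ 0.5166 -0.1722  0.0444]
s8 1027 zpct [ 8.9 22.4 39.1] bbox [ 0.4043 -0.3341] [ 0.5699 -0.1662]
  tube top? 75 [ 0.4877 -0.2488  0.0397] [ 0.471  -0.2656  0.0343] [ 0.5054 -0.2305  0.0445]
w8 6534 zpct [ 9.4 23.8 40.9] bbox [ 0.4049 -0.334 ] [ 0.5712 -0.1678]
  tube top? 444 [ 0.4871 -0.2498  0.0411] [ 0.4708 -0.2669  0.0342] [ 0.504  -0.2333  0.0441]
wd1 4929 zpct [ 9.1 23.7 41. ] bbox [ 0.4054 -0.3345] [ 0.5711 -0.168 ]
  tube top? 321 [ 0.488  -0.2505  0.0414] [ 0.4707 -0.2676  0.0341] [ 0.5052 -0.234   0.0442]
```

View pics/m8.png

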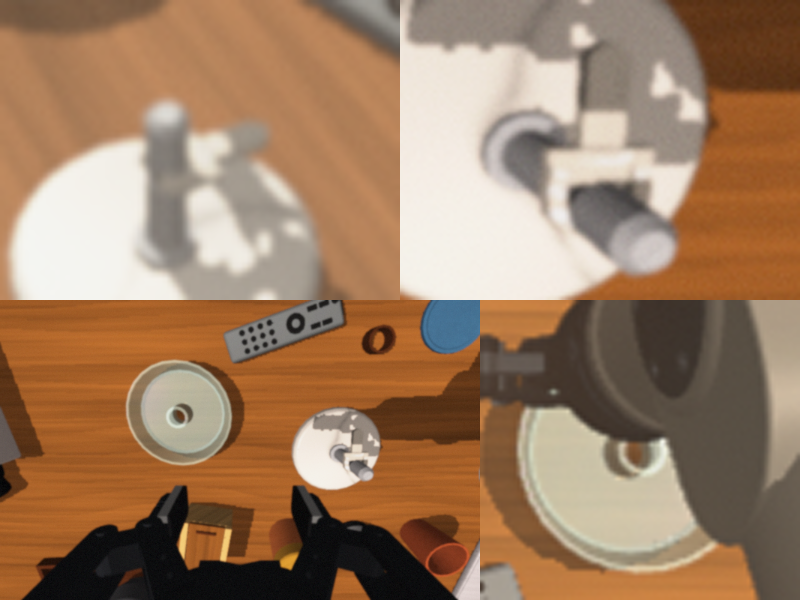

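The crops show the clip seated round the pole in the groove, with the tab pointing back toward the robot. The dish tube is at (178,413) in the wrist view. The tube axis is (0.4878, -0.2506), top at 42 mm; its 33–34 mm and the 166 mm rim match the given sizes. Now I'll go over the tube.

Call:
{"method": "send_rows", "body": {
  "deltas": [
    {"dx": -6,"dy": -35,"dz": -10,"rx": 0,"ry": 0,"rz": 0},
    {"dx": -12,"dy": -70,"dz": -30,"rx": 0,"ry": 0,"rz": 0},
    {"dx": -18,"dy": -96,"dz": -55,"rx": 0,"ry": 0,"rz": 0},
    {"dx": -18,"dy": -96,"dz": -85,"rx": 0,"ry": 0,"rz": 0},
    {"dx": -18,"dy": -96,"dz": -115,"rx": 0,"ry": 0,"rz": 0}
  ]
}}

```text
clock: 13.0
tcp_pos: [0.49, -0.2445, 0.1173]
orientation: [0.002, 3.14, -0.001]
contact_force: [-0.4, 0.6, -0.4]
grip_width: 0.07
gripper_force: 0.0
```

Call:
{"method": "send_rows", "body": {
  "deltas": [
    {"dx": 0,"dy": 0,"dz": -20,"rx": 0,"ry": 0,"rz": 0},
    {"dx": 0,"dy": 0,"dz": -40,"rx": 0,"ry": 0,"rz": 0},
    {"dx": 0,"dy": 0,"dz": -50,"rx": 0,"ry": 0,"rz": 0},
    {"dx": 0,"dy": 0,"dz": -50,"rx": 0,"ry": 0,"rz": 0},
    {"dx": 0,"dy": 0,"dz": -50,"rx": 0,"ry": 0,"rz": 0}
  ]
}}

```text
clock: 13.42
tcp_pos: [0.4902, -0.2428, 0.0684]
orientation: [-0.003, 3.141, 0.001]
contact_force: [-0.7, 0.9, 0.3]
grip_width: 0.0699
gripper_force: 0.0
```

```bash
cat > dish.py <<'E'
from hand import *
def tube(f,c,ztop=.042,name='',lo=.006):
    W=cloud(f).reshape(-1,3); d=np.hypot(W[:,0]-c[0],W[:,1]-c[1]); P=W[(d<.022)&(d>.009)&(abs(W[:,2]-ztop)<lo)]
    q=least_squares(lambda q:np.hypot(P[:,0]-q[0],P[:,1]-q[1])-.0147,c,loss='soft_l1',f_scale=.002).x
    print(name,'tube',len(P),q.round(4),'bbox mid',((np.percentile(P,1,0)+np.percentile(P,99,0))/2).round(4),'top z',np.percentile(P[:,2],[50,90]).round(4))
    return q
E
python3 - <<'E'
from dish import *
o=r.get_obs(); print(o['clock'],o['tcp_pos'],o['contact_force'].round(1),o['joints'].round(2))
T=R.from_rotvec(o['orientation']).as_matrix(); print('tooly deg',np.degrees(np.arctan2(T[1,1],T[0,1])), T[:,2].round(4))
tube(load('w8'),(.4878,-.2506),name='w8'); tube(load('wd1'),(.4878,-.2506),name='wd1')
tube(grab('wrist','w9'),(.4878,-.2506),name='w9'); tube(grab('scene','s9'),(.4878,-.2506),name='s9')
w=load('w9');W=cloud(w); hsv=cv2.cvtColor(w['frame'],cv2.COLOR_BGR2HSV)
D=(hsv[...,2]<60)&np.isfinite(W[...,2])&(abs(W[...,0]-o['tcp_pos'][0])<.013)
for s in (-1,1):
    k=D&((W[...,1]-o['tcp_pos'][1])*s>.02)&((W[...,1]-o['tcp_pos'][1])*s<.06)&(W[...,2]<.2)
    P=W[k]; print(s,len(P),'lowest',np.percentile(P[:,2],[.5,2]).round(4),'inner y',np.percentile((P[:,1]-o['tcp_pos'][1])*s,[1,3]).round(4))
E
```

```text
13.4167 [ 0.49019474 -0.24284273  0.06835775] [-0.7  0.9  0.3] [ 0.85  0.55 -0.65  1.95  0.46  0.79  1.51]
tooly deg 90.09637811005759 [ 3.e-04  6.e-04 -1.e+00]
w8 tube 425 [ 0.4874 -0.2495] bbox mid [ 0.4875 -0.25    0.04  ] top z [0.0417 0.0428]
wd1 tube 310 [ 0.4881 -0.2506] bbox mid [ 0.4882 -0.2509  0.0403] top z [0.0418 0.043 ]
w9 tube 1296 [ 0.4867 -0.2504] bbox mid [ 0.4872 -0.2503  0.0397] top z [0.0417 0.0426]
s9 tube 60 [ 0.4878 -0.2488] bbox mid [ 0.4886 -0.2499  0.0402] top z [0.0403 0.0426]
-1 9842 lowest [0.09   0.0949] inner y [0.0328 0.0339]
1 8949 lowest [0.0892 0.0942] inner y [0.0342 0.0356]
```

Call:
{"method": "send_rows", "body": {
  "deltas": [
    {"dx": -3,"dy": -8.2,"dz": 0,"rx": 0,"ry": 0,"rz": 0},
    {"dx": -3,"dy": -8.2,"dz": -20,"rx": 0,"ry": 0,"rz": 0},
    {"dx": -3,"dy": -8.2,"dz": -40,"rx": 0,"ry": 0,"rz": 0},
    {"dx": -3,"dy": -8.2,"dz": -40,"rx": 0,"ry": 0,"rz": 0},
    {"dx": -3,"dy": -8.2,"dz": -40,"rx": 0,"ry": 0,"rz": 0}
  ]
}}

```text
clock: 13.93
tcp_pos: [0.486, -0.2527, 0.0281]
orientation: [-0.001, -3.141, -0.0]
contact_force: [-0.4, -0.5, 1.5]
grip_width: 0.0701
gripper_force: 0.0
```

Call:
{"method": "send_rows", "body": {
  "deltas": [
    {"dx": 0,"dy": 0,"dz": -12,"rx": 0,"ry": 0,"rz": 0},
    {"dx": 0,"dy": 0,"dz": -24,"rx": 0,"ry": 0,"rz": 0},
    {"dx": 0,"dy": 0,"dz": -27,"rx": 0,"ry": 0,"rz": 0},
    {"dx": 0,"dy": 0,"dz": -27,"rx": 0,"ry": 0,"rz": 0}
  ]
}}

```text
clock: 14.27
tcp_pos: [0.4857, -0.252, -0.0001]
orientation: [-0.0, -3.14, -0.001]
contact_force: [0.5, -0.1, -0.2]
grip_width: 0.0703
gripper_force: 0.0
```

Adjust by (+1.3, +1) mm, then close gently in two stages.

Call:
{"method": "send_rows", "body": {
  "deltas": [
    {"dx": 1.3,"dy": 1,"dz": 0,"rx": 0,"ry": 0,"rz": 0},
    {"dx": 1.3,"dy": 1,"dz": 0,"rx": 0,"ry": 0,"rz": 0},
    {"dx": 1.3,"dy": 1,"dz": 0,"rx": 0,"ry": 0,"rz": 0},
    {"dx": 1.3,"dy": 1,"dz": 0,"rx": 0,"ry": 0,"rz": 0}
  ],
  "jaw": 40,
  "newtons": 30
}}

```text
clock: 14.6
tcp_pos: [0.488, -0.2513, 0.0012]
orientation: [0.0, 3.141, -0.0]
contact_force: [0.4, -0.7, 1.2]
grip_width: 0.0402
gripper_force: 0.0
```

Call:
{"method": "send_rows", "body": {
  "deltas": [
    {"dx": 0,"dy": 0,"dz": 0,"rx": 0,"ry": 0,"rz": 0},
    {"dx": 0,"dy": 0,"dz": 0,"rx": 0,"ry": 0,"rz": 0},
    {"dx": 0,"dy": 0,"dz": 0,"rx": 0,"ry": 0,"rz": 0}
  ],
  "jaw": 30,
  "newtons": 30
}}

```text
clock: 14.85
tcp_pos: [0.488, -0.2514, 0.0014]
orientation: [0.0, 3.141, -0.001]
contact_force: [-0.4, -0.0, 6.4]
grip_width: 0.0349
gripper_force: 29.9
```

Call:
{"method": "send_rows", "body": {
  "deltas": [
    {"dx": 0,"dy": 0,"dz": 2,"rx": 0,"ry": 0,"rz": 0},
    {"dx": 0,"dy": 0,"dz": 5,"rx": 0,"ry": 0,"rz": 0},
    {"dx": 0,"dy": 0,"dz": 10,"rx": 0,"ry": 0,"rz": 0},
    {"dx": 0,"dy": 0,"dz": 15,"rx": 0,"ry": 0,"rz": 0}
  ],
  "newtons": 45
}}

```text
clock: 15.18
tcp_pos: [0.4873, -0.2511, 0.016]
orientation: [-0.0, -3.141, -0.001]
contact_force: [-0.2, -0.5, -3.7]
grip_width: 0.0346
gripper_force: 45.0
```

The dish is held (34.6 mm, 3.7 N weight). Lift clear and carry.

Call:
{"method": "send_rows", "body": {
  "deltas": [
    {"dx": 0,"dy": 0,"dz": 20,"rx": 0,"ry": 0,"rz": 0},
    {"dx": 0,"dy": 0,"dz": 50,"rx": 0,"ry": 0,"rz": 0},
    {"dx": 0,"dy": 0,"dz": 85,"rx": 0,"ry": 0,"rz": 0},
    {"dx": 0,"dy": 0,"dz": 120,"rx": 0,"ry": 0,"rz": 0},
    {"dx": 0,"dy": 0,"dz": 150,"rx": 0,"ry": 0,"rz": 0}
  ]
}}

```text
clock: 15.6
tcp_pos: [0.4879, -0.2509, 0.1684]
orientation: [-0.0, 3.141, -0.0]
contact_force: [0.8, 0.1, -2.6]
grip_width: 0.0346
gripper_force: 45.5
```

Call:
{"method": "send_rows", "body": {
  "deltas": [
    {"dx": 4,"dy": 15,"dz": 5,"rx": 0,"ry": 0,"rz": 0},
    {"dx": 10,"dy": 40,"dz": 5,"rx": 0,"ry": 0,"rz": 0},
    {"dx": 18,"dy": 70,"dz": 5,"rx": 0,"ry": 0,"rz": 0},
    {"dx": 25,"dy": 100,"dz": 5,"rx": 0,"ry": 0,"rz": 0},
    {"dx": 33,"dy": 130,"dz": 5,"rx": 0,"ry": 0,"rz": 0}
  ]
}}

```text
clock: 16.02
tcp_pos: [0.52, -0.1193, 0.1703]
orientation: [-0.001, -3.14, -0.0]
contact_force: [0.1, 0.1, -2.8]
grip_width: 0.0344
gripper_force: 45.5
```

Call:
{"method": "send_rows", "body": {
  "deltas": [
    {"dx": 8,"dy": 30,"dz": 0,"rx": 0,"ry": 0,"rz": 0},
    {"dx": 16,"dy": 60,"dz": 0,"rx": 0,"ry": 0,"rz": 0},
    {"dx": 24,"dy": 90,"dz": 0,"rx": 0,"ry": 0,"rz": 0},
    {"dx": 30,"dy": 115,"dz": 0,"rx": 0,"ry": 0,"rz": 0},
    {"dx": 33,"dy": 131,"dz": 0,"rx": 0,"ry": 0,"rz": 0}
  ]
}}

```text
clock: 16.43
tcp_pos: [0.5534, 0.0144, 0.1706]
orientation: [0.006, -3.141, -0.003]
contact_force: [-0.8, -1.4, -2.4]
grip_width: 0.0348
gripper_force: 45.5
```

Call:
{"method": "send_rows", "body": {
  "deltas": [
    {"dx": 0,"dy": 0,"dz": 0,"rx": 0,"ry": 0,"rz": 0},
    {"dx": 0,"dy": 0,"dz": 0,"rx": 0,"ry": 0,"rz": 0},
    {"dx": 0,"dy": 0,"dz": 0,"rx": 0,"ry": 0,"rz": 0}
  ]
}}

```text
clock: 16.68
tcp_pos: [0.553, 0.0092, 0.1702]
orientation: [-0.001, -3.14, 0.001]
contact_force: [0.3, -0.5, -3.3]
grip_width: 0.0343
gripper_force: 45.6
```

```bash
cat > inhand.py <<'E'
from dish import *
import sys
o=r.get_obs(); t=o['tcp_pos']; print(o['clock'],t.round(4),o['contact_force'].round(1),o['grip_width'],o['joints'].round(2))
T=R.from_rotvec(o['orientation']).as_matrix(); print('toolz',T[:,2].round(4))
n=sys.argv[1]
for c in ('wrist','scene','top'):
    f=grab(c,c[0]+n); 
    try: tube(f,(t[0],t[1]),ztop=t[2]+.041,name=c)
    except Exception as e: print(c,e)
    W=cloud(f).reshape(-1,3); d=np.hypot(W[:,0]-t[0],W[:,1]-t[1]); 
    P=W[(d>.078)&(d<.09)&(abs(W[:,2]-t[2]-.027)<.009)]
    if len(P)>60:
        q=least_squares(lambda q:np.hypot(P[:,0]-q[0],P[:,1]-q[1])-q[2],[t[0],t[1],.083],loss='soft_l1',f_scale=.001).x
        A=np.c_[P[:,0]-t[0],P[:,1]-t[1],np.ones(len(P))]; 
        print('  rim',len(P),q.round(4),'z95',np.percentile(P[:,2],95).round(4),'plane',np.linalg.lstsq(A,P[:,2],rcond=None)[0].round(4))
E
python3 inhand.py 10
```

```text
16.6833 [0.553  0.0092 0.1702] [ 0.3 -0.5 -3.3] 0.034330715100713054 [ 0.49  0.45 -0.78  1.86  0.37  0.99  1.11]
toolz [-1.5e-03 -7.0e-04 -1.0e+00]
wrist tube 3423 [0.5513 0.0099] bbox mid [0.5521 0.0093 0.2113] top z [0.2103 0.2117]
  rim 9894 [0.5525 0.0095 0.08  ] z95 0.1995 plane [-0.0076 -0.0073  0.1976]
scene tube 83 [0.5544 0.0091] bbox mid [0.5541 0.0086 0.2113] top z [0.2099 0.212 ]
  rim 527 [0.5533 0.0101 0.0804] z95 0.1994 plane [ 0.0005 -0.0081  0.1967]
top index -1 is out of bounds for axis 0 with size 0
  rim 217 [0.5536 0.0098 0.0802] z95 0.1999 plane [-0.0175  0.0145  0.1963]
```

The dish is level in hand. Tube axis vs pole axis per camera: wrist (+1.7,+3.5), scene (-0.3,+2.5), top (+2.1,+3.5) mm. I'll correct by (+1.2, +3.2), then lower while watching force.

Call:
{"method": "send_rows", "body": {
  "deltas": [
    {"dx": 1.2,"dy": 3.2,"dz": -5,"rx": 0,"ry": 0,"rz": 0},
    {"dx": 1.2,"dy": 3.2,"dz": -20,"rx": 0,"ry": 0,"rz": 0},
    {"dx": 1.2,"dy": 3.2,"dz": -35,"rx": 0,"ry": 0,"rz": 0},
    {"dx": 1.2,"dy": 3.2,"dz": -43,"rx": 0,"ry": 0,"rz": 0},
    {"dx": 1.2,"dy": 3.2,"dz": -43,"rx": 0,"ry": 0,"rz": 0}
  ]
}}

```text
clock: 17.25
tcp_pos: [0.5535, 0.0124, 0.1259]
orientation: [-0.001, -3.138, 0.0]
contact_force: [0.3, -0.4, -2.6]
grip_width: 0.0344
gripper_force: 45.5
```

```bash
python3 inhand.py 11
```

```text
17.25 [0.5535 0.0124 0.1259] [ 0.3 -0.4 -2.6] 0.03441745081769023 [ 0.45  0.5  -0.75  1.89  0.43  0.92  1.06]
toolz [-3.7e-03 -1.0e-04 -1.0e+00]
wrist tube 3440 [0.5519 0.0131] bbox mid [0.5527 0.0126 0.1669] top z [0.1659 0.1674]
  rim 9791 [0.553  0.0126 0.0801] z95 0.1553 plane [-0.01   -0.0064  0.1533]
scene tube 75 [0.555  0.0129] bbox mid [0.554  0.0114 0.1666] top z [0.1664 0.1692]
  rim 460 [0.554  0.0137 0.0807] z95 0.1562 plane [-0.0059 -0.0091  0.1536]
top index -1 is out of bounds for axis 0 with size 0
  rim 203 [0.5549 0.0133 0.0804] z95 0.1574 plane [-0.0213  0.0017  0.1537]
```

Call:
{"method": "send_rows", "body": {
  "deltas": [
    {"dx": 0.5,"dy": 0.1,"dz": -3,"rx": 0,"ry": 0,"rz": 0},
    {"dx": 0.5,"dy": 0.1,"dz": -6,"rx": 0,"ry": 0,"rz": 0},
    {"dx": 0.5,"dy": 0.1,"dz": -9,"rx": 0,"ry": 0,"rz": 0},
    {"dx": 0.5,"dy": 0.1,"dz": -12,"rx": 0,"ry": 0,"rz": 0}
  ]
}}

```text
clock: 17.73
tcp_pos: [0.5555, 0.013, 0.1158]
orientation: [0.001, 3.141, -0.0]
contact_force: [-0.4, 0.0, -2.4]
grip_width: 0.0342
gripper_force: 45.6
```

Call:
{"method": "send_rows", "body": {
  "deltas": [
    {"dx": 0,"dy": 0,"dz": -2,"rx": 0,"ry": 0,"rz": 0},
    {"dx": 0,"dy": 0,"dz": -4,"rx": 0,"ry": 0,"rz": 0},
    {"dx": 0,"dy": 0,"dz": -6,"rx": 0,"ry": 0,"rz": 0},
    {"dx": 0,"dy": 0,"dz": -8,"rx": 0,"ry": 0,"rz": 0}
  ]
}}

```text
clock: 18.07
tcp_pos: [0.5555, 0.0131, 0.1077]
orientation: [0.001, 3.142, 0.0]
contact_force: [-0.6, -0.5, -3.3]
grip_width: 0.0347
gripper_force: 45.6
```

Threaded with no contact. Continue down.

Call:
{"method": "send_rows", "body": {
  "deltas": [
    {"dx": -0.4,"dy": 0,"dz": -3,"rx": 0,"ry": 0,"rz": 0},
    {"dx": -0.4,"dy": 0,"dz": -6,"rx": 0,"ry": 0,"rz": 0},
    {"dx": -0.4,"dy": 0,"dz": -9,"rx": 0,"ry": 0,"rz": 0},
    {"dx": -0.4,"dy": 0,"dz": -12,"rx": 0,"ry": 0,"rz": 0},
    {"dx": -0.4,"dy": 0,"dz": -15,"rx": 0,"ry": 0,"rz": 0}
  ]
}}

```text
clock: 18.48
tcp_pos: [0.555, 0.0131, 0.0926]
orientation: [-0.001, -3.142, -0.0]
contact_force: [-0.7, -0.3, -2.5]
grip_width: 0.0346
gripper_force: 45.6
```

Call:
{"method": "send_rows", "body": {
  "deltas": [
    {"dx": 0,"dy": 0,"dz": -1.5,"rx": 0,"ry": 0,"rz": 0},
    {"dx": 0,"dy": 0,"dz": -3,"rx": 0,"ry": 0,"rz": 0},
    {"dx": 0,"dy": 0,"dz": -4.5,"rx": 0,"ry": 0,"rz": 0}
  ]
}}

```text
clock: 18.73
tcp_pos: [0.5551, 0.0131, 0.0883]
orientation: [0.0, 3.142, 0.0]
contact_force: [-0.2, -0.2, -2.3]
grip_width: 0.0348
gripper_force: 45.6
```

Call:
{"method": "send_rows", "body": {
  "deltas": [
    {"dx": 0,"dy": 0,"dz": -0.5,"rx": 0,"ry": 0,"rz": 0},
    {"dx": 0,"dy": 0,"dz": -1,"rx": 0,"ry": 0,"rz": 0},
    {"dx": 0,"dy": 0,"dz": -1,"rx": 0,"ry": 0,"rz": 0}
  ]
}}

```text
clock: 18.98
tcp_pos: [0.5551, 0.0131, 0.0874]
orientation: [0.0, 3.142, 0.0]
contact_force: [-1.1, 0.7, -2.9]
grip_width: 0.0345
gripper_force: 45.6
```

Call:
{"method": "send_rows", "body": {
  "deltas": [
    {"dx": 0,"dy": 0,"dz": -1,"rx": 0,"ry": 0,"rz": 0},
    {"dx": 0,"dy": 0,"dz": -2,"rx": 0,"ry": 0,"rz": 0},
    {"dx": 0,"dy": 0,"dz": -2,"rx": 0,"ry": 0,"rz": 0}
  ]
}}

```text
clock: 19.23
tcp_pos: [0.555, 0.013, 0.0853]
orientation: [-0.0, -3.141, 0.0]
contact_force: [0.5, 0.5, -2.9]
grip_width: 0.0343
gripper_force: 45.6
```

Call:
{"method": "send_rows", "body": {
  "deltas": [
    {"dx": 0,"dy": 0,"dz": -0.7,"rx": 0,"ry": 0,"rz": 0},
    {"dx": 0,"dy": 0,"dz": -1.2,"rx": 0,"ry": 0,"rz": 0},
    {"dx": 0,"dy": 0,"dz": -1.2,"rx": 0,"ry": 0,"rz": 0}
  ]
}}

```text
clock: 19.48
tcp_pos: [0.555, 0.0131, 0.0841]
orientation: [-0.0, -3.141, -0.0]
contact_force: [-0.3, 0.0, -3.3]
grip_width: 0.0346
gripper_force: 45.6
```

Call:
{"method": "send_rows", "body": {
  "deltas": [
    {"dx": 0,"dy": 0,"dz": -0.6,"rx": 0,"ry": 0,"rz": 0},
    {"dx": 0,"dy": 0,"dz": -1,"rx": 0,"ry": 0,"rz": 0},
    {"dx": 0,"dy": 0,"dz": -1,"rx": 0,"ry": 0,"rz": 0}
  ]
}}

```text
clock: 19.73
tcp_pos: [0.5552, 0.0131, 0.0835]
orientation: [0.0, 3.141, -0.0]
contact_force: [-0.9, -0.4, 0.7]
grip_width: 0.034
gripper_force: 45.9
```

Call:
{"method": "send_rows", "body": {
  "deltas": [
    {"dx": 0,"dy": 0,"dz": -0.5,"rx": 0,"ry": 0,"rz": 0},
    {"dx": 0,"dy": 0,"dz": -0.8,"rx": 0,"ry": 0,"rz": 0},
    {"dx": 0,"dy": 0,"dz": -0.8,"rx": 0,"ry": 0,"rz": 0}
  ]
}}

```text
clock: 19.98
tcp_pos: [0.5555, 0.0132, 0.0833]
orientation: [0.0, 3.141, -0.001]
contact_force: [-2.8, -0.9, 7.1]
grip_width: 0.0343
gripper_force: 46.5
```

Touched down at z = 0.0835, as predicted. I'll relieve the load, then release slowly.

Call:
{"method": "send_rows", "body": {
  "deltas": [
    {"dx": 0,"dy": 0,"dz": 0.6,"rx": 0,"ry": 0,"rz": 0},
    {"dx": 0,"dy": 0,"dz": 0.6,"rx": 0,"ry": 0,"rz": 0}
  ],
  "newtons": 20
}}

```text
clock: 20.15
tcp_pos: [0.5553, 0.0131, 0.0834]
orientation: [0.0, 3.141, -0.0]
contact_force: [-1.8, -0.1, 5.3]
grip_width: 0.0341
gripper_force: 46.1
```

Call:
{"method": "send_rows", "body": {
  "deltas": [
    {"dx": 0,"dy": 0,"dz": 0,"rx": 0,"ry": 0,"rz": 0},
    {"dx": 0,"dy": 0,"dz": 0,"rx": 0,"ry": 0,"rz": 0},
    {"dx": 0,"dy": 0,"dz": 0,"rx": 0,"ry": 0,"rz": 0}
  ],
  "jaw": 40
}}

```text
clock: 20.4
tcp_pos: [0.5551, 0.0131, 0.0829]
orientation: [0.001, 3.142, 0.0]
contact_force: [-0.0, -0.2, -1.0]
grip_width: 0.0399
gripper_force: 0.0
```

Call:
{"method": "send_rows", "body": {
  "deltas": [
    {"dx": 0,"dy": 0,"dz": 0,"rx": 0,"ry": 0,"rz": 0},
    {"dx": 0,"dy": 0,"dz": 0,"rx": 0,"ry": 0,"rz": 0},
    {"dx": 0,"dy": 0,"dz": 0,"rx": 0,"ry": 0,"rz": 0}
  ],
  "jaw": 60
}}

```text
clock: 20.65
tcp_pos: [0.555, 0.0131, 0.0829]
orientation: [-0.0, -3.141, -0.0]
contact_force: [-0.4, -0.1, 0.5]
grip_width: 0.0601
gripper_force: 0.0
```

Call:
{"method": "send_rows", "body": {
  "deltas": [
    {"dx": 0,"dy": 0,"dz": 8,"rx": 0,"ry": 0,"rz": 0},
    {"dx": 0,"dy": 0,"dz": 25,"rx": 0,"ry": 0,"rz": 0},
    {"dx": 0,"dy": 0,"dz": 55,"rx": 0,"ry": 0,"rz": 0},
    {"dx": 0,"dy": 0,"dz": 90,"rx": 0,"ry": 0,"rz": 0},
    {"dx": 0,"dy": 0,"dz": 120,"rx": 0,"ry": 0,"rz": 0}
  ]
}}

```text
clock: 21.07
tcp_pos: [0.555, 0.0135, 0.2053]
orientation: [-0.001, 3.141, 0.001]
contact_force: [1.4, -0.6, 0.6]
grip_width: 0.06
gripper_force: 0.0
```

Call:
{"method": "send_rows", "body": {
  "deltas": [
    {"dx": -10,"dy": -38,"dz": 10,"rx": 0,"ry": 0,"rz": 0},
    {"dx": -20,"dy": -76,"dz": 20,"rx": 0,"ry": 0,"rz": 0},
    {"dx": -30,"dy": -114,"dz": 25,"rx": 0,"ry": 0,"rz": 0},
    {"dx": -40,"dy": -150,"dz": 25,"rx": 0,"ry": 0,"rz": 0},
    {"dx": -40,"dy": -150,"dz": 25,"rx": 0,"ry": 0,"rz": 0}
  ]
}}

```text
clock: 21.48
tcp_pos: [0.5127, -0.1462, 0.2283]
orientation: [-0.019, -3.14, 0.007]
contact_force: [0.2, 0.6, -0.7]
grip_width: 0.0598
gripper_force: 0.0
```

Run:
```python
from dish import *
o=r.get_obs(); print(o['clock'],o['tcp_pos'].round(3),o['contact_force'].round(1),o['grip_width'])
c=(.5545,.013)
for n in ('wrist','scene','top'):
    f=grab(n,n[0]+'12'); tube(f,c,ztop=.125,name=n)
    W=cloud(f).reshape(-1,3); d=np.hypot(W[:,0]-c[0],W[:,1]-c[1]); P=W[(d>.077)&(d<.088)&(abs(W[:,2]-.111)<.007)]
    for _ in range(3):
        A=np.c_[P[:,0]-c[0],P[:,1]-c[1],np.ones(len(P))]; k=np.linalg.lstsq(A,P[:,2],rcond=None)[0]; e=P[:,2]-A@k; P=P[e>np.percentile(e,40)]
    print('  rim n',len(P),'tilt x,y deg',np.degrees(k[:2]).round(2),'z',k[2].round(4))
    P=W[(d>.025)&(d<.06)&(abs(W[:,2]-.09)<.02)]
    if len(P)>100:
        A=np.c_[P[:,0]-c[0],P[:,1]-c[1],np.ones(len(P))];k=np.linalg.lstsq(A,P[:,2],rcond=None)[0];print('  floor',len(P),np.degrees(k[:2]).round(2),k[2].round(4))
    W=cloud(f).reshape(-1,3); d=np.hypot(W[:,0]-.5545,W[:,1]-.013); P=W[(d<.0075)&(W[:,2]>.09)]; print('  pole top',P[:,:].mean(0).round(4) if len(P) else None)
```

```text
21.4833 [ 0.513 -0.146  0.228] [ 0.2  0.6 -0.7] 0.059836875017835835
wrist tube 696 [0.5543 0.0129] bbox mid [0.5547 0.0135 0.1222] top z [0.1234 0.1245]
  rim n 753 tilt x,y deg [-0.46 -0.31] z 0.1121
  floor 7313 [-0.28 -0.17] 0.088
  pole top [0.5544 0.0132 0.1154]
scene tube 103 [0.5556 0.0153] bbox mid [0.5553 0.0146 0.1223] top z [0.123  0.1244]
  rim n 116 tilt x,y deg [-0.08 -0.02] z 0.1122
  floor 1271 [-0.21 -0.14] 0.0877
  pole top [0.554  0.0125 0.1149]
top tube 86 [0.5567 0.0148] bbox mid [0.5568 0.0149 0.1234] top z [0.123  0.1252]
  rim n 112 tilt x,y deg [-0.35  0.01] z 0.1123
  floor 1496 [-0.24  0.01] 0.0872
  pole top [0.5544 0.0126 0.1142]
```

Dish level within 0.3°. The floor is at 88 mm, so the underside is at about 82 mm, resting on the clip in its groove. Nothing is touched, so I'll hand in.

Call:
{"method": "send_rows", "body": {
  "deltas": [
    {"dx": 0,"dy": 0,"dz": 0,"rx": 0,"ry": 0,"rz": 0},
    {"dx": 0,"dy": 0,"dz": 0,"rx": 0,"ry": 0,"rz": 0},
    {"dx": 0,"dy": 0,"dz": 0,"rx": 0,"ry": 0,"rz": 0}
  ]
}}

```text
clock: 21.88
tcp_pos: [0.5154, -0.1354, 0.2281]
orientation: [-0.004, 3.141, 0.001]
contact_force: [0.2, 0.8, -0.7]
grip_width: 0.0603
gripper_force: 0.0
```

```bash
python3 -c "
from bench import r; print(r.hand_in())"
```

```text
the job is handed in; nothing more can be done
None
```

I snapped the clip into the groove of the stand nearest the base (push about 7 N), set the dish on it level to within about 0.3°, let go of everything, and handed the job in at about 22 s; no verdict came back.

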